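Load the soil analyser's spring magazine and send it home

ROBOT

A 6-joint arm with a two-finger parallel gripper is mounted at the origin on the work surface. World frame = base frame: x ahead of the robot, y to its left, z up, the work surface at z = 0. Lengths are in m, angles in rad, forces in N, time in s.
With the tool pointing down it reaches from about 0.35 to 0.8 m from the base axis. Payload 7.3 kg.
Tool frame: the origin (TCP) lies at the very end of the fingers, on their centre line; the grasp point (between the pads) lies tcp_to_grasp behind it (tcp_to_grasp is the distance from the TCP to the grasp point, in m); z points along the fingers, y is the line along which they close (so a half turn about z gives the same grasp; the last joint's range is limited). The gripper opens to 85 mm and grips with 20 to 120 N. Pads are 22 mm wide; open, the fingers measure 114 mm over their backs; the gripper's body (76 mm by 85 mm) begins 54 mm behind the grasp point. The pads swing forward as they close: fully open they stand 13 mm farther back than shut.
Start: joints at [1.032, 0.342, 1.524, -0, 1.275, -0.146], TCP at [0.201, 0.485, 0.231] pointing down, gripper open.
Joint ranges: [-2.53, 2.53], [-0.77, 2.02], [0.04, 2.7], [-1, 4.14], [0.28, 2.66], [-3.11, 3.11]. Speed limits (rad/s): [2.57, 2.57, 3.14, 3.14, 3.14, 3.14].

INTERFACE

Orientations are given as a unit quaternion [x, y, z, w].
In Python, from rig import get_state, snapshot, camera_info, finish_job, tcp_to_grasp gives the robot as it stands.
- The arm moves only by the tool step_arm, never from a script. Its argument "commands" is a list of rows, each a list of 3 entries, a list of its own where there are three numbers: the shift along the tool's x, y, z in units of 0.15 m (1.0 is 0.15 m), then the turn, a rotation vector about the tool's x, y, z in units of pi/2 rad (1.0 is pi/2 rad), then the opening in per cent of the stroke, from 0 (shut) to 100 (fully open). A call has exactly 8 rows; each row shifts and turns the commanded pose from where the row before left it, along the tool's axes as they then stand; what a row does not reach is not made up. A row lasts 1/10 s, in which the tool goes at most 50 mm and 8.59 degrees, less where a joint would pass 70% of its speed; a pose out of reach is approached as far as the arm can. A call with a number of a shift or a turn outside -1 to 1 is refused whole. A call with a gripper value outside its range is refused whole. The fingers move at their own pace and stop on an object; the grip force is fixed at half the most. Time passes only in rows, so rows that do not move let the fingers close, or fill a call up. It gives the time, the measured TCP pose, the force, the opening and the grip force at its end, in the units of the state.
- get_state(): the state, without advancing time (a new reading comes with each control period).
- snapshot(name): name is "scene" or "top"; returns the picture (384x512x3 uint8, red, green, blue); there is no depth.
- camera_info(name): a dict with "mtx" (3x3 intrinsics, pixels), "distortion" ([k1, k2, p1, p2, k3] as OpenCV has them; the pictures are not rectified), "pose" (4x4, takes a point from camera to world coordinates). Camera axes: x right, y up, looking along -z (the intrinsics and any distortion apply to the point x, -y, -z); pixel columns grow to the right and rows downward; lengths in m; the calibration is good to about 2 mm. A picture is of the moment at which its call begins. camera_info takes no time and is no camera call.
- finish_job(): hands the job in; it is judged then, once.
The state is a dict: "time": time; "joint_positions": joint angles; "qd": joint speeds; "effort": joint torques, N m; "position": TCP position; "ee_rot": TCP orientation; "force": force on the tool from outside, world axes, zero at the start; "moment": the same for the moment, N m; "gripper_width": finger opening in m; "grasp_force": force on a finger pad.
Only numpy, scipy, OpenCV 4.12 (cv2) and the standard library are available. Lean on these libraries where they do the work, as an engineer would, in place of code of your own. Each camera call takes 0.05 s, during which the arm holds its last target. There are 200 camera calls.

TASK

Get the soil analyser ready for its run: draw the magazine carriage all the way out to the loading place, press every sample cassette lying on the bench down past the lips into the spring magazine, then slide the loaded carriage fully home under the measuring nose. Before the carriage is sent home the power must be on: the isolator has no lamp and its black paddle sits deep in a black guard, so feel which way it leans and flip it to on only if it is off; never switch it off if it was on. Leave the jars and the dish alone.

Things in the scene. Friction and masses are not known exactly. Their poses are not given: they have to be found in the camera images.
- mouth (a point): Centre of the magazine's mouth, level with the undersides of its lips, 131 mm above the bench; rides on the carriage. x: long direction of the magazine; y: towards home; z up. An upright cage of four corner guides, 83 mm (x) by 59 mm (y) inside, flared above this point, top 20 mm above it. The y sides are open over the middle 60 mm down to the carriage plate, so fingers can go down with a cassette.
- lip (a point): Tip of the near (-x) one of two dark steel lips at the magazine's x ends, 32 mm wide, reaching in 5 mm over a cassette's end. Top slopes from 16 mm above. A cassette pressed down springs them apart (2 to 5 N each) and they snap back over it. Press until the cassette's centre is 12 to 14 mm below point mouth; let go: it rises to 9 mm below. It slides up in a weak grip.
- follower_top (a point): Centre of the magazine's floor plate, held up by a soft spring (3 N empty, 7 N full; travel 92 mm); empty it is 2 mm below point mouth. Each pressed cassette pushes the earlier ones down with it; pressing takes about 10 to 20 N in all. Room for four.
- handle (a point): Upright black handle tab of the carriage, 20 mm thick along x (pinch it this way from above), 30 mm wide along y, 110 mm to the -y side of point mouth. This point is in its middle, 15 mm below its top; the top is 107 mm above the bench, the foot 33 mm. Axes as point mouth.
- carriage (a joint): Sliding of the magazine carriage on its bed, metres: 0 = fully out (loading place, at its stop), 0.170 = fully home under the nose, at its stop; it moves along +y of point mouth as the value grows. Stays where it is left; takes about 3 N to move. Starts partly under the nose.
- analyser: The fixed analyser. Origin on the bench below point mouth when the carriage is out; axes as point mouth. White bed 130 (x) by 400 (y) by 14 mm. Blue column 260 mm tall at x 85 to 245, y 130 to 240 mm; from it a blue nose (y 130 to 210 mm) juts out to x = -80 mm, 185 to 240 mm above the bench, a sensor under it down to 173 mm, over the carriage's home.
- isolator_top (a point): Centre of the open top of the isolator, a black box fixed to the bench, 170 (x) by 90 (y) by 70 mm tall; its well is 150 by 54 mm inside, floor 62 mm below this point. In it a black paddle, 34 mm wide, 10 mm thick. -x of this frame (the robot's side) is OFF, +x is ON. No lamp: feel which way the paddle leans.
- paddle_hinge (a point): Middle of the paddle's fixed hinge line (along y of the isolator), 15 mm above the bench, 55 mm below the isolator's top. The paddle stands up 45 mm from it, leans 30 degrees to OFF or ON and snaps over past upright. Tip 22 mm to that side, highest edge 13 mm below the isolator's top. Under 2 N sideways at the tip flips it; pressing down on a leaning tip does not.
- cassette0_mid (a point): Sample cassette, one of up to four alike: flat white plastic block 80 (x) x 56 (y) x 18 mm (z) with a round steel window on both faces, about 60 g; this point is its centre. Lies flat on the bench; either face may be up and either end first. Grasp it across the 56 mm.
- cassette1_mid (a point): Sample cassette, one of up to four alike: flat white plastic block 80 (x) x 56 (y) x 18 mm (z) with a round steel window on both faces, about 60 g; this point is its centre. Lies flat on the bench; either face may be up and either end first. Grasp it across the 56 mm.
- cassette2_mid (a point): Sample cassette, one of up to four alike: flat white plastic block 80 (x) x 56 (y) x 18 mm (z) with a round steel window on both faces, about 60 g; this point is its centre. Lies flat on the bench; either face may be up and either end first. Grasp it across the 56 mm.
- cassette3_mid (a point): Sample cassette, one of up to four alike: flat white plastic block 80 (x) x 56 (y) x 18 mm (z) with a round steel window on both faces, about 60 g; this point is its centre. Lies flat on the bench; either face may be up and either end first. Grasp it across the 56 mm.
- jar_a: Sample jar with a lid, 66 mm across, 75 mm tall, to be left alone; origin under its centre.
- jar_b: A second such jar, to be left alone.
- dish: White dish 150 mm across, 25 mm tall, to be left alone; origin under its centre.
Not all that is in view belongs to the job. What is shaped like the part that bears cassette1_mid but blue or purple is not meant.

How it is judged:
By the outcome, as a careful person would: the job done as asked, in the order asked, and still so for the second after the job is handed in, with the robot touching nothing.
Of cassette0, cassette1, cassette2, cassette3 only 2 to 4 are there at a start; the rules pass over those that are not, and their reading is None.
At some moment in a run one of cassette0, cassette1, cassette2, cassette3 may be knocked a few centimetres aside while the robot is not near it.
Once in a run the grip may slacken for a moment while it holds something.
It also fails if it takes over 210 s, if anything falls off the work surface, if the arm or the gripper's body presses on something with over 40 N, if the wrist force passes 120 N, or if a joint passes its speed limit or range.

## Working session

There is one attempt and no reset: what is moved stays moved. The work goes in short steps, Python scripts to look and compute and a tool call to move; the robot and the scene stay as the last step left them, time stands still between calls to the robot, and variables do not carry over. Pictures are saved under pics/ and viewed, at most 14 in all, crops included, and the job is handed in when it is done.

Besides the shell and the picture viewer there is one more tool, called after "Call:" as a command line: name --argument value ..., lists and objects as JSON in quotes. step_arm: Moves the arm, as the interface text tells. Its arguments: {"type":"object","properties":{"commands":{"type":"array","items":{"type":"array"}}},"required":["commands"]}

```bash
mkdir -p pics; ls; python3 - <<'E'
from rig import *
import cv2,json
s=get_state();print(s, tcp_to_grasp)
for n in("scene","top"):
    im=snapshot(n);cv2.imwrite(f"pics/{n}0.png",cv2.resize(im[:,:,::-1],(800,600),interpolation=cv2.INTER_CUBIC))
    print(n,camera_info(n))
E
```

```text
pics
{'time': 0.0, 'joint_positions': array([ 1.03198426e+00,  3.42735105e-01,  1.52502520e+00, -6.77420574e-06,
        1.27539352e+00, -1.45996157e-01]), 'qd': array([ 0.00202372,  0.00296559, -0.00110524, -0.00050358,  0.00010438,
       -0.00028001]), 'effort': array([-2.18605121e-03, -4.33679867e+01, -2.46008259e+01, -2.77551580e-04,
        7.86911143e-03, -6.04207116e-06]), 'position': array([0.20073594, 0.48467219, 0.23061668]), 'ee_rot': array([ 1.95146583e-01,  9.80773777e-01, -7.36361514e-04, -2.59032465e-04]), 'force': array([ 0.36272128, -0.03659519, -0.37871516]), 'moment': array([-0.00510851, -0.01910895,  0.00273781]), 'grasp_force': 0.0, 'gripper_width': 0.08528772763151707} 0.0187
scene {'mtx': array([[358.06966988,   0.        , 251.74750961],
       [  0.        , 358.06966988, 199.83924449],
       [  0.        ,   0.        ,   1.        ]]), 'distortion': array([-0.02794831,  0.        ,  0.        ,  0.        ,  0.        ]), 'pose': array([[-0.87344933, -0.2621198 ,  0.4103407 ,  1.07254086],
       [ 0.48691065, -0.46661009,  0.73837189,  0.87574952],
       [-0.00207278,  0.84472968,  0.53518918,  0.77920522],
       [ 0.        ,  0.        ,  0.        ,  1.        ]])}
top {'mtx': array([[402.42434321,   0.        , 261.67555978],
       [  0.        , 402.42434321, 192.00253268],
       [  0.        ,   0.        ,   1.        ]]), 'distortion': array([0.04970763, 0.        , 0.        , 0.        , 0.        ]), 'pose': array([[-0.01612398,  0.99586525, -0.08940039,  0.43882757],
       [-0.99985907, -0.01647726, -0.00321498, -0.07376489],
       [-0.00467476,  0.08933596,  0.99599058,  1.44870523],
       [ 0.        ,  0.        ,  0.        ,  1.        ]])}
```

View pics/scene0.png

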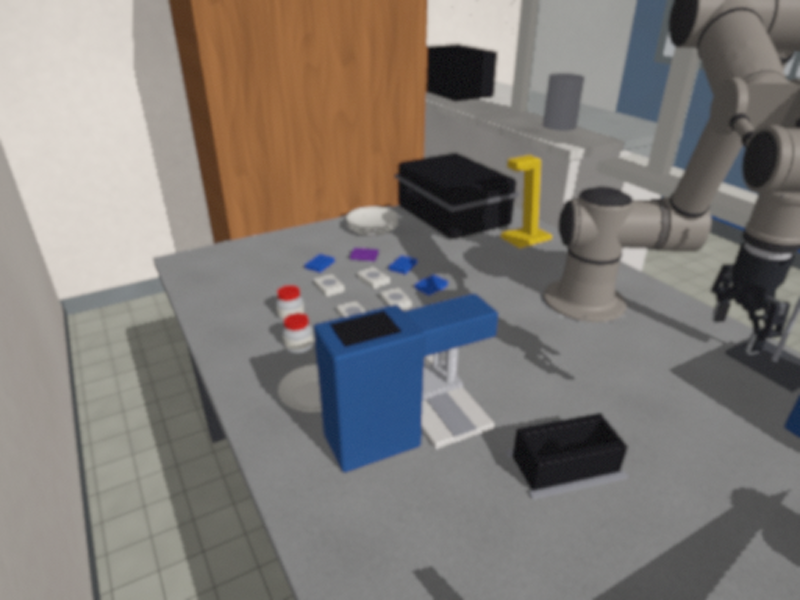

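View pics/top0.png

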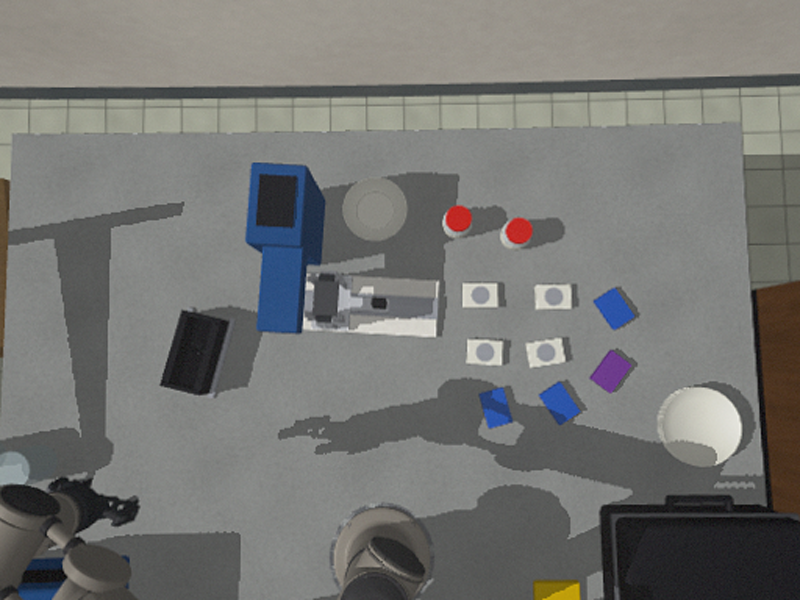

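The top view shows four white cassettes at about (480,295), (553,296), (486,352) and (546,352). The blue and purple blocks at (615,308), (612,370), (495,407) and (561,403) are decoys. The carriage handle is near (379,302), the magazine near (325,298), and the isolator at (196,352). I'll enlarge these areas.

```bash
cat > h.py <<'E'
import numpy as np, cv2
from rig import *
from scipy.spatial.transform import Rotation as R
def ray(n,uv):
    c=camera_info(n);u=cv2.undistortPoints(np.array(uv,float).reshape(-1,1,2),c["mtx"],c["distortion"]).reshape(-1,2)
    d=np.c_[u[:,0],-u[:,1],-np.ones(len(u))]@c["pose"][:3,:3].T
    return c["pose"][:3,3],d
def world(n,uv,z):
    o,d=ray(n,uv);return o+d*((z-o[2])/d[:,2])[:,None]
def proj(n,P):
    c=camera_info(n);p=(np.atleast_2d(P)-c["pose"][:3,3])@c["pose"][:3,:3]
    p=p*[1,-1,-1]
    return cv2.projectPoints(p,np.zeros(3),np.zeros(3),c["mtx"],c["distortion"])[0].reshape(-1,2)
def crop(n,f,x0,y0,w,h,s,im=None):
    im=snapshot(n) if im is None else im
    cv2.imwrite("pics/"+f,cv2.resize(im[y0:y0+h,x0:x0+w,::-1],None,fx=s,fy=s,interpolation=cv2.INTER_CUBIC))
    return im
def cass(im,z=0.018,roi=(285,400,165,250)):
    x0,x1,y0,y1=roi
    m=(im.min(2)>150).astype(np.uint8); m[:, :x0]=0;m[:,x1:]=0;m[:y0]=0;m[y1:]=0
    m=cv2.morphologyEx(m,cv2.MORPH_CLOSE,np.ones((3,3)))
    for c in cv2.findContours(m,cv2.RETR_EXTERNAL,cv2.CHAIN_APPROX_NONE)[0]:
        if cv2.contourArea(c)<60: continue
        w=world("top",c.reshape(-1,2),z)[:,:2]
        r=cv2.minAreaRect((w*1000).astype(np.float32)); print(np.round(r[0],1),np.round(r[1],1),round(r[2],1))
def tcp():
    s=get_state();return s["position"],R.from_quat(s["ee_rot"]),s
def go(P,yaw):
    """tool-frame shift (units .15) and turn about tool z (units pi/2) to reach TCP P pointing down, with tool y along yaw (deg, mod 180)"""
    p,r,s=tcp(); m=r.as_matrix(); 
    d=m.T@(np.array(P)-p)/.15
    # target rotation
    best=None
    for k in (0,180):
        a=np.radians(yaw+k);y=np.array([np.cos(a),np.sin(a),0]);z=np.array([0,0,-1.]);x=np.cross(y,z)
        rv=(r.inv()*R.from_matrix(np.c_[x,y,z])).as_rotvec()/(np.pi/2)
        if best is None or abs(rv[2])<abs(best[2]): best=rv
    print("pos",np.round(p,4),"shift",np.round(d,3),"turn",np.round(best,3),"q6",round(s["joint_positions"][5],2),"t",round(s["time"],2),"F",np.round(s["force"],1),"w",round(s["gripper_width"],4),"g",round(s["grasp_force"],1))
E
python3 - <<'E'
from h import *
im=crop("top","cr1.png",190,165,190,75,4.2)
cass(im)
crop("top","cr2.png",95,150,200,110,4,im)
E
```

```text
[ 447.3 -236.6] [78.9 57.8] 83.8
[ 444.5 -374.1] [57.6 82.8] 8.6
[ 570.8 -395.9] [82.1 53.7] 89.0
[ 577.2 -230.9] [78.4 53.8] 89.0
```

View pics/cr1.png

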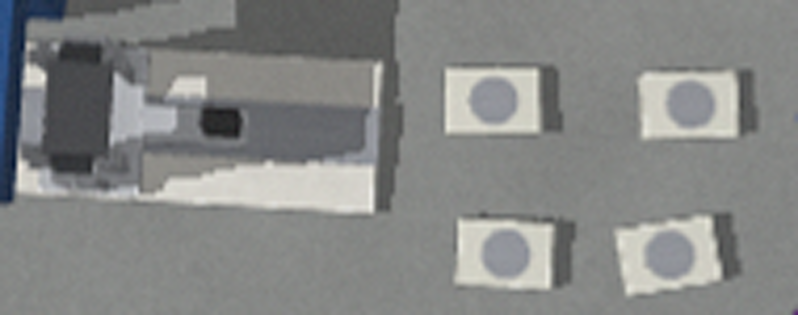

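View pics/cr2.png

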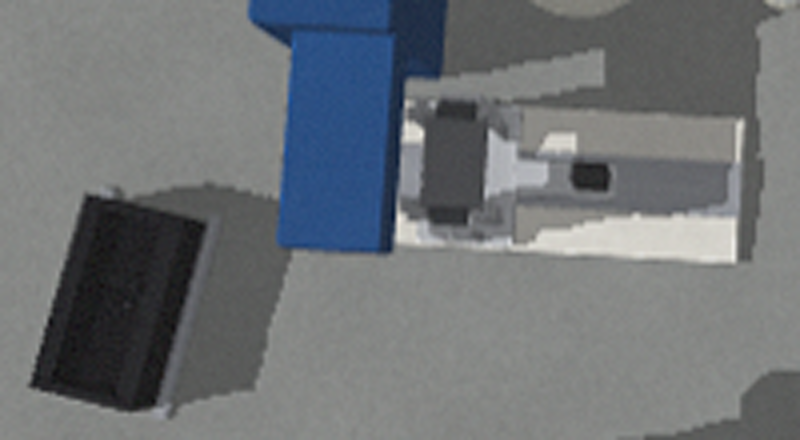

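The crops show all four targets are plain white blocks with steel windows. The magazine's dark plate is near crop 2 (457,163), the handle top at (591,177), and the isolator outline at (87,195)-(213,218)-(160,410)-(32,387). Next I'll work out the positions and brighten the isolator.

```bash
python3 - <<'E'
from h import *
o=np.array([95,150]);f=lambda p:(np.array(p)+.5)/4+o-.5
W=lambda p,z:np.round(world("top",[f(q) for q in p],z)*1000,1)[:,:2]
print("bed",W([(400,248),(737,264),(745,118),(520,103)],.014))
print("handle top corners",W([(570,163),(611,165),(609,192),(571,190)],.107), W([(591,177)],.107))
print("plate",W([(457,163)],.129)," lips",W([(458,119),(453,207)],.14), "cage top",W([(425,97),(520,105),(513,245),(418,240)],.151))
print("isol",W([(87,195),(205,219),(150,410),(32,387)],.07))
acc=np.mean([snapshot("top")[190:258,100:155].astype(float) for _ in range(8)],0)
g=np.clip((acc/70)**.6,0,1)*255
cv2.imwrite("pics/iso.png",cv2.resize(g[:,:,::-1].astype(np.uint8),None,fx=8,fy=8,interpolation=cv2.INTER_CUBIC))
E
```

```text
bed [[ 501.4  170.8]
 [ 482.2 -129. ]
 [ 612.9 -138.8]
 [ 629.8   63. ]]
handle top corners [[566.1  12.7]
 [563.8 -21.6]
 [541.2 -19.6]
 [543.4  12.1]] [[554.   -4.8]]
plate [[565.5 104.3]]  lips [[600.6 101.8]
 [528.5 106.2]] cage top [[617.7 127. ]
 [609.9  49.9]
 [496.3  56.5]
 [501.6 132.9]]
isol [[548.9 427.7]
 [526.6 327.5]
 [365.9 371.6]
 [387.2 470.6]]
```

View pics/iso.png

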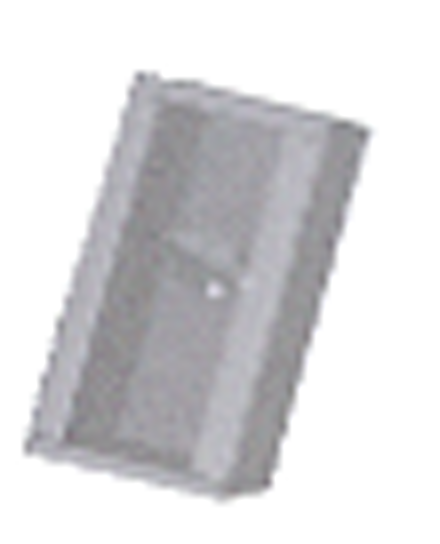

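The isolator top spans iso.png (140,75), (325,120), (225,497) and (28,450), with a faint paddle near (190,265) whose lean I can't read. A push from the OFF side towards ON can never switch it off, so I'll feel it that way first, as it's nearest.

```bash
python3 - <<'E'
from h import *
f=lambda p:(np.array(p)+.5)/8+np.array([100,190])-.5
print(np.round(world("top",[f(q) for q in [(140,75),(325,120),(225,497),(28,450)]],.07)*1000))
print("paddle@.05",world("top",[f((190,265))],.05))
print("nose right edge", world("top",[[193.5,157],[193.5,212]],.24))
go([.412,.417,.13],-14.8)
E
```

```text
[[547. 425.  70.]
 [526. 347.  70.]
 [368. 387.  70.]
 [389. 469.  70.]]
paddle@.05 [[0.46598029 0.40984524 0.05      ]]
nose right edge [[0.65743676 0.13539149 0.24      ]
 [0.49047891 0.13561091 0.24      ]]
pos [0.2009 0.485  0.2313] shift [-1.474  0.119  0.675] turn [ 0.    -0.     0.914] q6 -0.15 t 0.55 F [-0.1  0.5 -1.7] w 0.0855 g 0.0
```

Call:
step_arm --commands '[[[-0.295, 0.024, 0.13], [0, 0, 0], 0], [[-0.295, 0.024, 0.13], [0, 0, 0], 0], [[-0.295, 0.024, 0.13], [0, 0, 0], 0], [[-0.295, 0.024, 0.13], [0, 0, 0], 0], [[-0.295, 0.024, 0.13], [0, 0, 0], 0], [[0, 0, 0], [0, 0, 0.0914], 0], [[0, 0, 0], [0, 0, 0.0914], 0], [[0, 0, 0], [0, 0, 0.0914], 0]]'

```text
time: 1.35
position: [0.4127, 0.4166, 0.1333]
ee_rot: [0.403, 0.915, -0.0, -0.0]
force: [0.5, -0.2, 0.5]
gripper_width: 0.0003
grasp_force: 0.0
```

Call:
step_arm --commands '[[[0, 0, 0], [0, 0, 0.0914], 0], [[0, 0, 0], [0, 0, 0.0914], 0], [[0, 0, 0], [0, 0, 0.0914], 0], [[0, 0, 0], [0, 0, 0.0914], 0], [[0, 0, 0], [0, 0, 0.0914], 0], [[0, 0, 0], [0, 0, 0.0914], 0], [[0, 0, 0], [0, 0, 0.0914], 0], [[0, 0, 0], [0, 0, 0], 0]]'

```text
time: 2.15
position: [0.4123, 0.417, 0.1338]
ee_rot: [0.792, 0.61, 0.0, -0.0]
force: [0.2, 0.9, -0.1]
gripper_width: 0.0002
grasp_force: 0.0
```

```bash
python3 - <<'E'
from h import *
go([.413,.418,.045],-14.8)
E
```

```text
pos [0.4123 0.417  0.1338] shift [0.008 0.003 0.592] turn [ 0. -0. -0.] q6 0.92 t 2.15 F [ 0.2  0.9 -0.1] w 0.0002 g 0.0
```

Call:
step_arm --commands '[[[0, 0, 0.15], [0, 0, 0], 0], [[0, 0, 0.15], [0, 0, 0], 0], [[0, 0, 0.1], [0, 0, 0], 0], [[0, 0, 0.07], [0, 0, 0], 0], [[0, 0, 0.06], [0, 0, 0], 0], [[0, 0, 0.06], [0, 0, 0], 0], [[0, 0, 0], [0, 0, 0], 0], [[0, 0, 0], [0, 0, 0], 0]]'

```text
time: 2.95
position: [0.4124, 0.4171, 0.0455]
ee_rot: [0.792, 0.611, 0.0, -0.0]
force: [-0.1, -0.6, 0.4]
gripper_width: 0.0001
grasp_force: 0.0
```

Call:
step_arm --commands '[[[0, 0.03, 0], [0, 0, 0], 0], [[0, 0.03, 0], [0, 0, 0], 0], [[0, 0.02, 0], [0, 0, 0], 0], [[0, 0.02, 0], [0, 0, 0], 0], [[0, 0.01, 0], [0, 0, 0], 0], [[0, 0.01, 0], [0, 0, 0], 0], [[0, 0, 0], [0, 0, 0], 0], [[0, 0, 0], [0, 0, 0], 0]]'

```text
time: 3.75
position: [0.4296, 0.4124, 0.0453]
ee_rot: [0.792, 0.61, -0.0, -0.0]
force: [-0.4, -0.2, 0.3]
gripper_width: 0.0004
grasp_force: 0.0
```

Call:
step_arm --commands '[[[0, 0.02, 0], [0, 0, 0], 0], [[0, 0.02, 0], [0, 0, 0], 0], [[0, 0.01, 0], [0, 0, 0], 0], [[0, 0.01, 0], [0, 0, 0], 0], [[0, 0, 0], [0, 0, 0], 0], [[0, 0, 0], [0, 0, 0], 0], [[0, 0, 0], [0, 0, 0], 0], [[0, 0, 0], [0, 0, 0], 0]]'

```text
time: 4.55
position: [0.4383, 0.4101, 0.0454]
ee_rot: [0.792, 0.61, 0.0, -0.0]
force: [0.9, 0.7, -0.7]
gripper_width: -0.0002
grasp_force: 0.0
```

Call:
step_arm --commands '[[[0, 0.02, 0], [0, 0, 0], 0], [[0, 0.02, 0], [0, 0, 0], 0], [[0, 0.01, 0], [0, 0, 0], 0], [[0, 0.01, 0], [0, 0, 0], 0], [[0, 0, 0], [0, 0, 0], 0], [[0, 0, 0], [0, 0, 0], 0], [[0, 0, 0], [0, 0, 0], 0], [[0, 0, 0], [0, 0, 0], 0]]'

```text
time: 5.35
position: [0.447, 0.4079, 0.0453]
ee_rot: [0.792, 0.61, 0.0, -0.0]
force: [-0.2, -0.6, 0.8]
gripper_width: -0.0001
grasp_force: 0.0
```

Call:
step_arm --commands '[[[0, 0.02, 0], [0, 0, 0], 0], [[0, 0.02, 0], [0, 0, 0], 0], [[0, 0.01, 0], [0, 0, 0], 0], [[0, 0.01, 0], [0, 0, 0], 0], [[0, 0, 0], [0, 0, 0], 0], [[0, 0, 0], [0, 0, 0], 0], [[0, 0, 0], [0, 0, 0], 0], [[0, 0, 0], [0, 0, 0], 0]]'

```text
time: 6.15
position: [0.4557, 0.4056, 0.0453]
ee_rot: [0.792, 0.61, 0.0, -0.0]
force: [0.0, -0.7, -0.1]
gripper_width: -0.0003
grasp_force: 0.0
```

Call:
step_arm --commands '[[[0, 0.02, 0], [0, 0, 0], 0], [[0, 0.01, 0], [0, 0, 0], 0], [[0, 0.01, 0], [0, 0, 0], 0], [[0, 0, 0], [0, 0, 0], 0], [[0, 0, 0], [0, 0, 0], 0], [[0, 0, 0], [0, 0, 0], 0], [[0, 0, 0], [0, 0, 0], 0], [[0, 0, 0], [0, 0, 0], 0]]'

```text
time: 6.95
position: [0.4609, 0.4042, 0.0453]
ee_rot: [0.792, 0.61, -0.0, -0.0]
force: [-5.1, 2.3, 1.1]
gripper_width: 0.0002
grasp_force: 2.8
```

Call:
step_arm --commands '[[[0, 0.01, 0], [0, 0, 0], 0], [[0, 0.01, 0], [0, 0, 0], 0], [[0, 0.01, 0], [0, 0, 0], 0], [[0, 0, 0], [0, 0, 0], 0], [[0, 0, 0], [0, 0, 0], 0], [[0, 0, 0], [0, 0, 0], 0], [[0, 0, 0], [0, 0, 0], 0], [[0, 0, 0], [0, 0, 0], 0]]'

```text
time: 7.75
position: [0.4613, 0.404, 0.0452]
ee_rot: [0.792, 0.611, -0.003, -0.002]
force: [-17.5, 6.5, 7.8]
gripper_width: -0.0002
grasp_force: 10.1
```

The finger met a hard stop at 18 N just past centre, on the ON side, with no flip since, so the paddle leans ON. I'll lift out and go round the nose to the handle.

Call:
step_arm --commands '[[[0, -0.05, 0], [0, 0, 0], 0], [[0, 0, -0.1], [0, 0, 0], 0], [[0, 0, -0.2], [0, 0, 0], 0], [[0, 0, -0.3], [0, 0, 0], 0], [[0, 0, -0.3], [0, 0, 0], 0], [[0, 0, -0.1], [0, 0, 0], 0], [[0, 0, 0], [0, 0, 0], 0], [[0, 0, 0], [0, 0, 0], 0]]'

```text
time: 8.55
position: [0.4587, 0.4042, 0.1945]
ee_rot: [0.792, 0.61, -0.0, 0.0]
force: [-0.5, 0.0, -0.5]
gripper_width: 0.0003
grasp_force: 0.0
```

```bash
python3 - <<'E'
from h import *
go([.40,.0,.2],-4.2)
E
```

```text
pos [0.4587 0.4042 0.1945] shift [-2.706  0.309 -0.035] turn [-0.     0.    -0.118] q6 0.86 t 8.55 F [-0.5  0.  -0.5] w 0.0003 g 0.0
```

Call:
step_arm --commands '[[[-0.2, -0.1, 0], [0, 0, 0], 0], [[-0.3, -0.1, 0], [0, 0, 0], 0], [[-0.3, -0.1, 0], [0, 0, 0], 0], [[-0.3, 0.08, 0], [0, 0, 0], 0], [[-0.3, 0.08, 0], [0, 0, 0], 0], [[-0.3, 0.08, 0], [0, 0, 0], 0], [[-0.3, 0.08, 0], [0, 0, 0], 0], [[-0.3, 0.08, 0], [0, 0, 0], 0]]'

```text
time: 9.35
position: [0.3839, 0.0655, 0.1937]
ee_rot: [0.792, 0.611, -0.001, -0.001]
force: [1.4, -0.4, -0.1]
gripper_width: 0.0001
grasp_force: 0.0
```

Call:
step_arm --commands '[[[-0.3, 0.08, 0], [0, 0, 0], 0], [[-0.1, 0.08, 0], [0, 0, 0], 0], [[0, 0, 0], [0, 0, -0.059], 100], [[0, 0, 0], [0, 0, -0.059], 100], [[0, 0, 0], [0, 0, 0], 100], [[0, 0, 0], [0, 0, 0], 100], [[0, 0, 0], [0, 0, 0], 100], [[0, 0, 0], [0, 0, 0], 100]]'

```text
time: 10.15
position: [0.393, 0.0034, 0.195]
ee_rot: [0.732, 0.681, -0.0, -0.0]
force: [0.2, 0.6, -0.4]
gripper_width: 0.0847
grasp_force: 0.0
```

```bash
python3 - <<'E'
from h import *
go([.556,-.008,.2],-4.2)
im=snapshot("top");cass(im)
E
```

```text
pos [0.393  0.0034 0.195 ] shift [ 0.004  1.089 -0.034] turn [-0. -0.  0.] q6 -0.11 t 10.15 F [ 0.2  0.6 -0.4] w 0.0847 g 0.0
[ 447.1 -236.6] [78.9 58.2] 83.8
[ 570.8 -395.9] [82.1 53.7] 89.0
[ 577.2 -230.9] [78.5 53.8] 89.0
```

Call:
step_arm --commands '[[[0, 0.27, 0], [0, 0, 0], 100], [[0, 0.27, 0], [0, 0, 0], 100], [[0, 0.27, 0], [0, 0, 0], 100], [[0, 0.27, 0], [0, 0, 0], 100], [[0, 0.01, 0], [0, 0, 0], 100], [[0, 0, 0.2], [0, 0, 0], 100], [[0, 0, 0.2], [0, 0, 0], 100], [[0, 0, 0], [0, 0, 0], 100]]'

```text
time: 11.0
position: [0.5529, -0.0081, 0.1317]
ee_rot: [0.732, 0.681, -0.003, -0.003]
force: [-0.5, -0.8, 0.3]
gripper_width: 0.0855
grasp_force: 0.0
```

Call:
step_arm --commands '[[[0, 0, 0.2], [0, 0, 0], 100], [[0, 0, 0.2], [0, 0, 0], 100], [[0, 0, 0], [0, 0, 0], 0], [[0, 0, 0], [0, 0, 0], 0], [[0, 0, 0], [0, 0, 0], 0], [[0, 0, 0], [0, 0, 0], 0], [[0, 0, 0], [0, 0, 0], 0], [[0, 0, 0], [0, 0, 0], 0]]'

```text
time: 11.8
position: [0.5574, -0.0088, 0.0771]
ee_rot: [0.732, 0.681, 0.001, 0.001]
force: [0.6, 0.7, 6.5]
gripper_width: 0.0193
grasp_force: 59.5
```

```bash
python3 - <<'E'
from h import *
go([.556,-.008,.073],-4.2)
im=crop("top","cr3.png",180,160,220,110,3.6);cass(im)
E
```

```text
pos [ 0.5574 -0.0088  0.0771] shift [ 0.005 -0.009  0.027] turn [0.002 0.    0.001] q6 -0.08 t 11.8 F [0.6 0.7 6.5] w 0.0193 g 59.5
[ 447.3 -236.5] [81.3 56.6] 88.6
[ 444.4 -373.6] [57.6 84.2] 8.6
[ 567.3 -395.8] [50.2 84.1] 1.7
```

View pics/cr3.png

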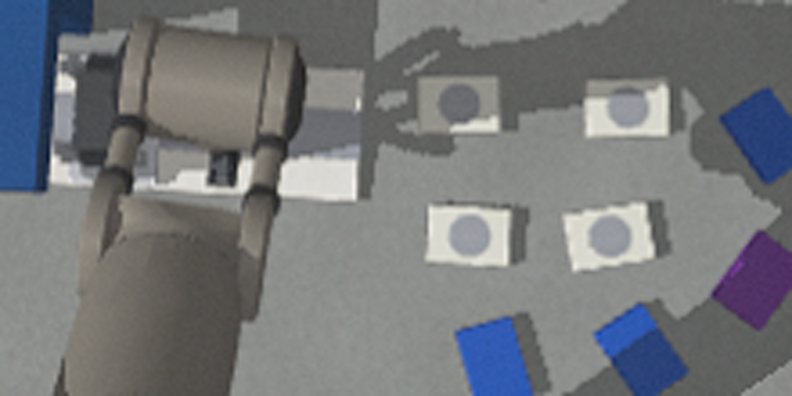

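All four cassettes are still in place at cr3 (459,103), (628,106), (470,237) and (609,238), some in the arm's shadow. The handle is gripped, so I'll pull the carriage out.

Call:
step_arm --commands '[[[-0.04, 0, 0], [0, 0, 0], 0], [[-0.08, 0, 0], [0, 0, 0], 0], [[-0.08, 0, 0], [0, 0, 0], 0], [[-0.08, 0, 0], [0, 0, 0], 0], [[-0.08, 0, 0], [0, 0, 0], 0], [[-0.08, 0, 0], [0, 0, 0], 0], [[-0.08, 0, 0], [0, 0, 0], 0], [[-0.04, 0, 0], [0, 0, 0], 0]]'

```text
time: 12.65
position: [0.5512, -0.093, 0.0771]
ee_rot: [0.732, 0.681, 0.001, 0.001]
force: [0.9, 3.7, 6.6]
gripper_width: 0.019
grasp_force: 59.5
```

Call:
step_arm --commands '[[[-0.03, 0, 0], [0, 0, 0], 0], [[-0.03, 0, 0], [0, 0, 0], 0], [[-0.03, 0, 0], [0, 0, 0], 0], [[0, 0, 0], [0, 0, 0], 0], [[0, 0, 0], [0, 0, 0], 0], [[0, 0, 0], [0, 0, 0], 0], [[0, 0, 0], [0, 0, 0], 0], [[0, 0, 0], [0, 0, 0], 0]]'

```text
time: 13.45
position: [0.5503, -0.1047, 0.077]
ee_rot: [0.732, 0.681, 0.002, 0.001]
force: [0.6, 6.3, 7.4]
gripper_width: 0.0195
grasp_force: 41.7
```

Call:
step_arm --commands '[[[-0.03, 0, 0], [0, 0, 0], 0], [[-0.03, 0, 0], [0, 0, 0], 0], [[0, 0, 0], [0, 0, 0], 0], [[0, 0, 0], [0, 0, 0], 0], [[0, 0, 0], [0, 0, 0], 0], [[0, 0, 0], [0, 0, 0], 0], [[0, 0, 0], [0, 0, 0], 0], [[0, 0, 0], [0, 0, 0], 0]]'

```text
time: 14.25
position: [0.5502, -0.105, 0.077]
ee_rot: [0.732, 0.681, 0.006, -0.004]
force: [7.7, 44.4, 10.7]
gripper_width: 0.019
grasp_force: 60.0
```

The carriage is hard against its out stop, at 44 N. Next: ease off, release and lift.

Call:
step_arm --commands '[[[0.03, 0, 0], [0, 0, 0], 0], [[0.025, 0, 0], [0, 0, 0], 0], [[0, 0, 0], [0, 0, 0], 100], [[0, 0, 0], [0, 0, 0], 100], [[0, 0, 0], [0, 0, 0], 100], [[0, 0, -0.15], [0, 0, 0], 100], [[0, 0, -0.3], [0, 0, 0], 100], [[0, 0, -0.3], [0, 0, 0], 100]]'

```text
time: 15.05
position: [0.5484, -0.107, 0.1883]
ee_rot: [0.733, 0.681, -0.001, -0.001]
force: [0.5, -1.0, -0.6]
gripper_width: 0.0851
grasp_force: 0.0
```

```bash
python3 - <<'E'
from h import *
go([.447,-.2366,.1],-4.2)
E
```

```text
pos [ 0.5484 -0.107   0.1883] shift [-0.912 -0.609  0.589] turn [-0.002 -0.     0.   ] q6 -0.26 t 15.05 F [ 0.5 -1.  -0.6] w 0.0851 g 0.0
```

Call:
step_arm --commands '[[[-0.228, -0.152, 0.1], [0, 0, 0], 100], [[-0.228, -0.152, 0.1], [0, 0, 0], 100], [[-0.228, -0.152, 0.15], [0, 0, 0], 100], [[-0.228, -0.152, 0.15], [0, 0, 0], 100], [[0, 0, 0], [0, 0, 0], 100], [[0, 0, 0], [0, 0, 0], 100], [[0, 0, 0], [0, 0, 0], 100], [[0, 0, 0], [0, 0, 0], 100]]'

```text
time: 15.85
position: [0.4494, -0.2359, 0.1135]
ee_rot: [0.732, 0.682, 0.0, 0.001]
force: [0.4, -0.0, 0.8]
gripper_width: 0.0854
grasp_force: 0.0
```

```bash
python3 - <<'E'
from h import *
o=np.array([190,165]);f=lambda p:(np.array(p)+.5)/4.2+o-.5
W=lambda p,z:np.round(world("top",[f(q) for q in p],z)*1000,1)[:,:2]
for c in ([(458,217),(553,222),(550,290),(455,284)],[(445,66),(540,68),(541,133),(445,134)],[(639,72),(738,68),(739,138),(642,139)],[(614,228),(711,214),(723,281),(627,296)]):
    w=W(c,.018);print(w.mean(0),np.degrees(np.arctan2(*(w[0]+w[3]-w[1]-w[2])[::1])).round(1))
print("windows",W([(507,253),(493,101),(691,104),(670,253)],.018))
go([.447,-.2366,.0],-3.5)
im=crop("top","cr4.png",200,150,110,90,7)
E
```

```text
[ 447.6   -236.825] 4.2
[ 577.2   -230.825] 1.3
[ 571.025 -396.975] -0.5
[ 444.3 -374.9] -7.7
windows [[ 447.7 -239.4]
 [ 576.5 -231. ]
 [ 571.2 -398.3]
 [ 445.7 -376. ]]
pos [ 0.4494 -0.2359  0.1135] shift [-0.005 -0.017  0.757] turn [ 0.001  0.    -0.006] q6 -0.56 t 15.85 F [ 0.4 -0.   0.8] w 0.0854 g 0.0
```

View pics/cr4.png

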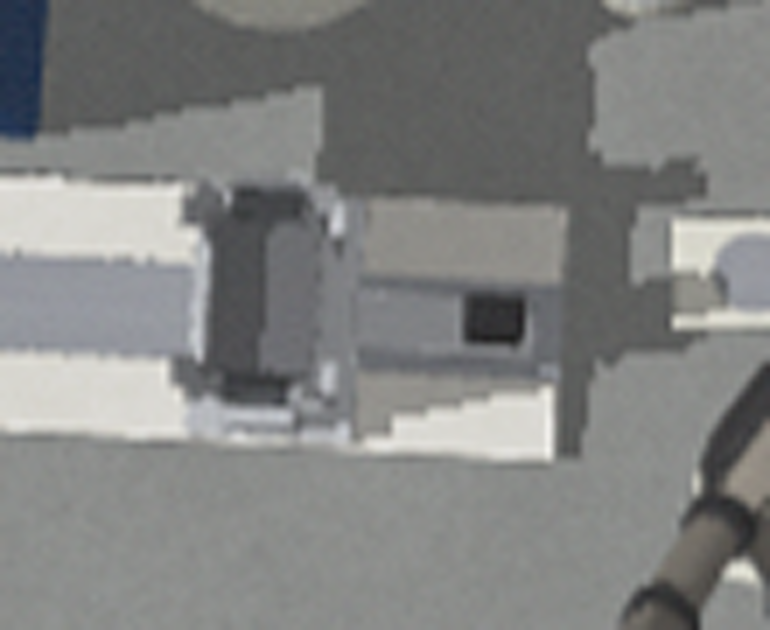

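cr4 shows the empty magazine at its loading place: the lip tips are near (268,219) and (257,374), the floor plate between them, and the handle top at (495,318).

```bash
python3 - <<'E'
from h import *
o=np.array([200,150]);f=lambda p:(np.array(p)+.5)/7+o-.5
W=lambda p,z:np.round(world("top",[f(q) for q in p],z)*1000,1)[:,:2]
print("lips",W([(268,219),(257,374)],.133),W([(268,219),(257,374)],.133).mean(0))
print("lip outer",W([(268,187),(255,402)],.147).mean(0),"plate",W([(206,255),(320,262)],.129).mean(0))
h=W([(495,318)],.107)[0];a=np.radians(-4.2);print("handle",h,"-> mouth",h+110*np.array([-np.sin(a),np.cos(a)]))
print("bed",W([(555,460),(568,206)],.014))
E
```

```text
lips [[595.    8.3]
 [522.1  14.2]] [558.55  11.25]
lip outer [558.35  10.75] plate [576.8  11.1]
handle [548.7 -98.1] -> mouth [556.75620168  11.60459249]
bed [[ 483.4 -128.9]
 [ 613.3 -138.2]]
```

Call:
step_arm --commands '[[[0, -0.018, 0.2], [0, 0, -0.005], 100], [[0, 0, 0.2], [0, 0, 0], 100], [[-0.005, 0, 0.15], [0, 0, 0], 100], [[0, 0, 0.1], [0, 0, 0], 100], [[0, 0, 0.06], [0, 0, 0], 100], [[0, 0, 0.03], [0, 0, 0], 100], [[0, 0, 0], [0, 0, 0], 100], [[0, 0, 0], [0, 0, 0], 100]]'

```text
time: 16.7
position: [0.4461, -0.2372, 0.0025]
ee_rot: [0.729, 0.684, 0.0, 0.001]
force: [-0.3, 0.2, 0.2]
gripper_width: 0.0852
grasp_force: 0.0
```

Call:
step_arm --commands '[[[0, 0, 0.02], [0, 0, 0], 100], [[0, 0, 0.01], [0, 0, 0], 100], [[0, 0, 0], [0, 0, 0], 0], [[0, 0, 0], [0, 0, 0], 0], [[0, 0, 0], [0, 0, 0], 0], [[0, 0, 0], [0, 0, 0], 0], [[0, 0, 0], [0, 0, 0], 0], [[0, 0, 0], [0, 0, 0], 0]]'

```text
time: 17.5
position: [0.4458, -0.2372, -0.0023]
ee_rot: [0.73, 0.684, 0.0, 0.0]
force: [0.6, 0.8, 5.1]
gripper_width: 0.0548
grasp_force: 63.8
```

Call:
step_arm --commands '[[[0, 0, -0.1], [0, 0, 0], 0], [[0, 0, -0.25], [0, 0, 0], 0], [[0, 0, -0.3], [0, 0, 0], 0], [[0, 0, -0.3], [0, 0, 0], 0], [[0, 0, -0.3], [0, 0, 0], 0], [[0, 0, -0.12], [0, 0, 0], 0], [[0, 0, 0], [0, 0, 0], 0], [[0, 0, 0], [0, 0, 0], 0]]'

```text
time: 18.3
position: [0.4451, -0.2367, 0.2019]
ee_rot: [0.73, 0.684, -0.0, -0.001]
force: [-0.3, 0.0, -1.1]
gripper_width: 0.0548
grasp_force: 63.6
```

```bash
python3 - <<'E'
from h import *
go([.5585,.0112,.20],85.7)
E
```

```text
pos [ 0.4451 -0.2367  0.2019] shift [1.698 0.648 0.013] turn [-0.    -0.001 -0.993] q6 -0.58 t 18.3 F [-0.3  0.  -1.1] w 0.0548 g 63.6
```

Call:
step_arm --commands '[[[0.283, 0.108, 0], [0, 0, 0], 0], [[0.283, 0.108, 0], [0, 0, 0], 0], [[0.283, 0.108, 0], [0, 0, 0], 0], [[0.283, 0.108, 0], [0, 0, 0], 0], [[0.283, 0.108, 0], [0, 0, 0], 0], [[0.283, 0.108, 0], [0, 0, 0], 0], [[0, 0, 0], [0, 0, -0.095], 0], [[0, 0, 0], [0, 0, -0.095], 0]]'

```text
time: 19.1
position: [0.5581, 0.0127, 0.1998]
ee_rot: [0.616, 0.788, -0.001, -0.002]
force: [0.1, -0.3, -1.2]
gripper_width: 0.0552
grasp_force: 63.6
```

Call:
step_arm --commands '[[[0, 0, 0], [0, 0, -0.095], 0], [[0, 0, 0], [0, 0, -0.095], 0], [[0, 0, 0], [0, 0, -0.095], 0], [[0, 0, 0], [0, 0, -0.095], 0], [[0, 0, 0], [0, 0, -0.095], 0], [[0, 0, 0], [0, 0, -0.095], 0], [[0, 0, 0], [0, 0, -0.095], 0], [[0, 0, 0], [0, 0, -0.095], 0]]'

```text
time: 19.9
position: [0.5578, 0.011, 0.2]
ee_rot: [0.068, 0.998, 0.0, -0.002]
force: [0.2, -0.9, -0.1]
gripper_width: 0.0549
grasp_force: 63.6
```

```bash
python3 - <<'E'
from h import *
go([.5585,.0112,.17],85.7)
crop("scene","cr5.png",205,190,130,100,6)
E
```

```text
pos [0.5578 0.011  0.2   ] shift [-0.005  0.002  0.2  ] turn [ 0.    -0.003 -0.039] q6 -1.55 t 19.9 F [ 0.2 -0.9 -0.1] w 0.0549 g 63.6
```

View pics/cr5.png

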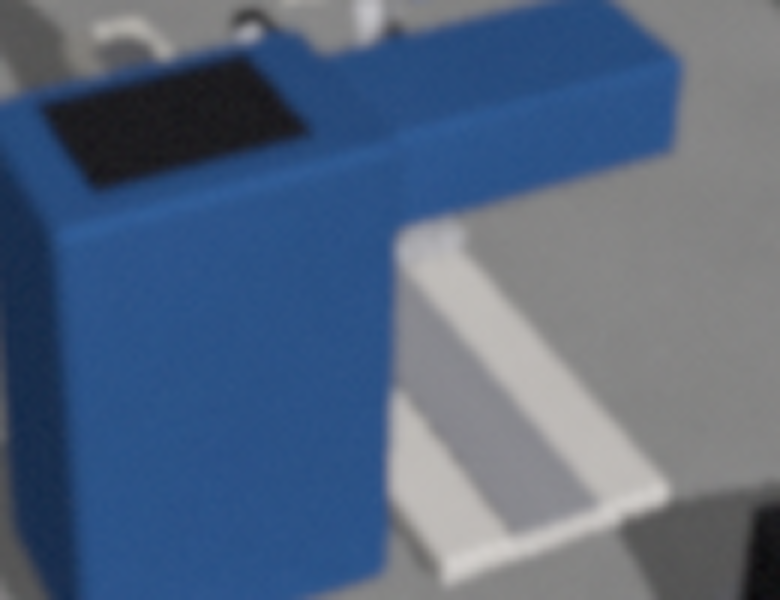

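The analyser column hides the magazine in this view, so it doesn't help. I'll go in by force instead.

Call:
step_arm --commands '[[[-0.005, 0, 0], [0, 0.0, -0.039], 0], [[0, 0, 0.1], [0, 0, 0], 0], [[0, 0, 0.1], [0, 0, 0], 0], [[0, 0, 0.1], [0, 0, 0], 0], [[0, 0, 0.06], [0, 0, 0], 0], [[0, 0, 0.03], [0, 0, 0], 0], [[0, 0, 0], [0, 0, 0], 0], [[0, 0, 0], [0, 0, 0], 0]]'

```text
time: 20.75
position: [0.5596, 0.0108, 0.1444]
ee_rot: [0.041, 0.999, 0.0, -0.0]
force: [-1.7, -0.8, -0.7]
gripper_width: 0.0547
grasp_force: 63.7
```

Call:
step_arm --commands '[[[0, 0, 0.03], [0, 0, 0], 0], [[0, 0, 0.03], [0, 0, 0], 0], [[0, 0, 0.03], [0, 0, 0], 0], [[0, 0, 0.03], [0, 0, 0], 0], [[0, 0, 0.02], [0, 0, 0], 0], [[0, 0, 0], [0, 0, 0], 0], [[0, 0, 0], [0, 0, 0], 0], [[0, 0, 0], [0, 0, 0], 0]]'

```text
time: 21.55
position: [0.5585, 0.0109, 0.1255]
ee_rot: [0.041, 0.999, -0.0, -0.0]
force: [-13.7, 1.2, 18.1]
gripper_width: 0.0546
grasp_force: 70.8
```

Call:
step_arm --commands '[[[0.007, 0, 0], [0, 0, 0], 0], [[0.008, 0, 0], [0, 0, 0], 0], [[0, 0, 0], [0, 0, 0], 0], [[0, 0, 0], [0, 0, 0], 0], [[0, 0, 0], [0, 0, 0], 0], [[0, 0, 0], [0, 0, 0], 0], [[0, 0, 0], [0, 0, 0], 0], [[0, 0, 0], [0, 0, 0], 0]]'

```text
time: 22.35
position: [0.5584, 0.0109, 0.1256]
ee_rot: [0.041, 0.999, -0.0, 0.002]
force: [-4.6, 0.4, 14.7]
gripper_width: 0.0548
grasp_force: 70.1
```

Call:
step_arm --commands '[[[0.006, 0, 0], [0, 0, 0], 0], [[0, 0, 0.02], [0, 0, 0], 0], [[0, 0, 0.02], [0, 0, 0], 0], [[0, 0, 0.02], [0, 0, 0], 0], [[0, 0, 0.02], [0, 0, 0], 0], [[0, 0, 0], [0, 0, 0], 0], [[0, 0, 0], [0, 0, 0], 0], [[0, 0, 0], [0, 0, 0], 0]]'

```text
time: 23.15
position: [0.557, 0.0111, 0.1129]
ee_rot: [0.041, 0.999, -0.0, 0.001]
force: [-4.4, 1.4, 11.8]
gripper_width: 0.0545
grasp_force: 75.6
```

Call:
step_arm --commands '[[[0.004, 0, 0], [0, 0, 0], 0], [[0, 0, 0.015], [0, 0, 0], 0], [[0, 0, 0.015], [0, 0, 0], 0], [[0, 0, 0.012], [0, 0, 0], 0], [[0, 0, 0], [0, 0, 0], 0], [[0, 0, 0], [0, 0, 0], 0], [[0, 0, 0], [0, 0, 0], 0], [[0, 0, 0], [0, 0, 0], 0]]'

```text
time: 23.95
position: [0.5561, 0.0111, 0.105]
ee_rot: [0.041, 0.999, 0.0, 0.0]
force: [-1.9, 0.9, 2.7]
gripper_width: 0.0545
grasp_force: 74.8
```

Force fell to about 3 N, so the lips have snapped over. Next I'll release and lift.

Call:
step_arm --commands '[[[0, 0, 0], [0, 0, 0], 100], [[0, 0, 0], [0, 0, 0], 100], [[0, 0, 0], [0, 0, 0], 100], [[0, 0, 0], [0, 0, 0], 100], [[0, 0, -0.1], [0, 0, 0], 100], [[0, 0, -0.3], [0, 0, 0], 100], [[0, 0, -0.3], [0, 0, 0], 100], [[0, 0, 0], [0, 0, 0], 100]]'

```text
time: 24.75
position: [0.5592, 0.0107, 0.2164]
ee_rot: [0.041, 0.999, -0.0, 0.006]
force: [0.2, -0.1, 0.3]
gripper_width: 0.0853
grasp_force: 0.0
```

```bash
python3 - <<'E'
from h import *
go([.5772,-.2318,.2],-1.5)
E
```

```text
pos [0.5592 0.0107 0.2164] shift [-0.25  -1.602  0.113] turn [0.006 0.006 0.965] q6 -1.61 t 24.75 F [ 0.2 -0.1  0.3] w 0.0853 g 0.0
```

Call:
step_arm --commands '[[[-0.04, -0.267, 0], [0, 0, 0], 100], [[-0.04, -0.267, 0], [0, 0, 0], 100], [[-0.04, -0.267, 0], [0, 0, 0], 100], [[-0.04, -0.267, 0], [0, 0, 0], 100], [[-0.04, -0.267, 0], [0, 0, 0], 100], [[-0.04, -0.267, 0], [0, 0, 0], 100], [[0, 0, 0], [0, 0, 0.0954], 100], [[0, 0, 0], [0, 0, 0.0954], 100]]'

```text
time: 25.55
position: [0.5717, -0.233, 0.2087]
ee_rot: [0.194, 0.981, 0.0, -0.001]
force: [0.5, 0.4, -0.3]
gripper_width: 0.0854
grasp_force: 0.0
```

Call:
step_arm --commands '[[[0, 0, 0.05], [0, 0, 0.0954], 100], [[0, 0, 0.05], [0, 0, 0.0954], 100], [[0, 0, 0.05], [0, 0, 0.0954], 100], [[0, 0, 0.05], [0, 0, 0.0954], 100], [[0, 0, 0.05], [0, 0, 0.0954], 100], [[0, 0, 0.05], [0, 0, 0.0954], 100], [[0, 0, 0.05], [0, 0, 0.0954], 100], [[0, 0, 0.05], [0, 0, 0.0954], 100]]'

```text
time: 26.35
position: [0.572, -0.2312, 0.1489]
ee_rot: [0.713, 0.702, -0.0, -0.0]
force: [0.0, -0.9, 1.1]
gripper_width: 0.0852
grasp_force: 0.0
```

```bash
python3 - <<'E'
from h import *
go([.5772,-.2318,-.002],-1.5)
crop("top","cr6.png",200,150,180,100,4.4)
E
```

```text
pos [ 0.572  -0.2312  0.1489] shift [-0.004  0.036  1.006] turn [-0.    -0.     0.007] q6 -0.49 t 26.35 F [ 0.  -0.9  1.1] w 0.0852 g 0.0
```

View pics/cr6.png

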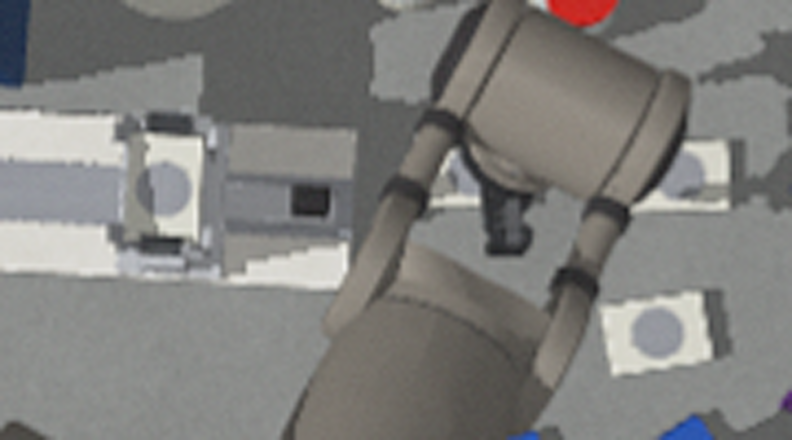

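The first cassette sits under both lips, around cr6 (168,187). Cassettes C (690,175) and D (658,333) haven't moved. B is partly hidden at (440,190), so I'll check its left edge against the first picture.

```bash
python3 - <<'E'
from h import *
im=snapshot("top"); old=cv2.resize(cv2.imread("pics/top0.png"),(512,384),interpolation=cv2.INTER_AREA)[:,:,::-1]
for v in (184,187,190,193,196):
    print(v,im[v,292:304].min(1),old[v,292:304].min(1))
E
```

```text
184 [ 95 111 115 118 112 107  96  88  72  84 156 158] [138 137 130 130 186 199 197 195 195 197 196 185]
187 [114 115 114 107 100  94  80  71 132 198 166 149] [134 137 133 137 195 201 198 197 197 193 157 141]
190 [ 77  90  92  92  85  77  76 124 135 135 108  98] [135 138 133 139 195 201 199 198 198 193 160 143]
193 [ 53  48  49  49  50  86 131 139 135 135 133 125] [135 134 129 136 198 203 199 197 199 198 197 188]
196 [ 75  72  68  49  36 116 176 181 177 181 179 176] [134 134 135 140 174 174 170 170 171 171 170 171]
```

The darker strip there is only the arm's wrist, so B is unmoved. Going down to grasp it.

Call:
step_arm --commands '[[[-0.004, 0.036, 0.15], [0, 0, 0.007], 100], [[0, 0, 0.25], [0, 0, 0], 100], [[0, 0, 0.25], [0, 0, 0], 100], [[0, 0, 0.17], [0, 0, 0], 100], [[0, 0, 0.1], [0, 0, 0], 100], [[0, 0, 0.05], [0, 0, 0], 100], [[0, 0, 0.035], [0, 0, 0], 100], [[0, 0, 0], [0, 0, 0], 100]]'

```text
time: 27.25
position: [0.578, -0.2322, -0.0003]
ee_rot: [0.714, 0.7, 0.0, 0.0]
force: [-0.5, -0.9, -0.3]
gripper_width: 0.0855
grasp_force: 0.0
```

Call:
step_arm --commands '[[[0, 0, 0], [0, 0, 0], 100], [[0, 0, 0], [0, 0, 0], 0], [[0, 0, 0], [0, 0, 0], 0], [[0, 0, 0], [0, 0, 0], 0], [[0, 0, 0], [0, 0, 0], 0], [[0, 0, 0], [0, 0, 0], 0], [[0, 0, 0], [0, 0, 0], 0], [[0, 0, 0], [0, 0, 0], 0]]'

```text
time: 28.05
position: [0.5783, -0.2323, 0.0003]
ee_rot: [0.714, 0.7, 0.0, 0.001]
force: [-0.4, -0.2, 7.4]
gripper_width: 0.0543
grasp_force: 64.8
```

Call:
step_arm --commands '[[[0, 0, -0.1], [0, 0, 0], 0], [[0, 0, -0.25], [0, 0, 0], 0], [[0, 0, -0.3], [0, 0, 0], 0], [[0, 0, -0.3], [0, 0, 0], 0], [[0, 0, -0.3], [0, 0, 0], 0], [[0, 0, -0.12], [0, 0, 0], 0], [[0, 0, 0], [0, 0, 0], 0], [[0, 0, 0], [0, 0, 0], 0]]'

```text
time: 28.85
position: [0.5771, -0.2318, 0.2045]
ee_rot: [0.714, 0.7, -0.0, -0.0]
force: [0.2, 0.1, -0.6]
gripper_width: 0.0551
grasp_force: 64.0
```

```bash
python3 - <<'E'
from h import *
go([.557,.0112,.20],85.5)
E
```

```text
pos [ 0.5771 -0.2318  0.2045] shift [ 1.617 -0.167  0.03 ] turn [-0.    -0.    -0.963] q6 -0.48 t 28.85 F [ 0.2  0.1 -0.6] w 0.0551 g 64.0
```

Call:
step_arm --commands '[[[0.27, -0.028, 0], [0, 0, 0], 0], [[0.27, -0.028, 0], [0, 0, 0], 0], [[0.27, -0.028, 0], [0, 0, 0], 0], [[0.27, -0.028, 0], [0, 0, 0], 0], [[0.27, -0.028, 0], [0, 0, 0], 0], [[0.267, -0.027, 0], [0, 0, 0], 0], [[0, 0, 0], [0, 0, -0.0954], 0], [[0, 0, 0], [0, 0, -0.0954], 0]]'

```text
time: 29.65
position: [0.5561, 0.0127, 0.2026]
ee_rot: [0.598, 0.801, -0.001, -0.002]
force: [0.4, -0.9, -0.8]
gripper_width: 0.0545
grasp_force: 64.0
```

Call:
step_arm --commands '[[[0, 0, 0], [0, 0, -0.0954], 0], [[0, 0, 0], [0, 0, -0.0954], 0], [[0, 0, 0], [0, 0, -0.0954], 0], [[0, 0, 0], [0, 0, -0.0954], 0], [[0, 0, 0], [0, 0, -0.0954], 0], [[0, 0, 0], [0, 0, -0.0954], 0], [[0, 0, 0], [0, 0, -0.0954], 0], [[0, 0, 0], [0, 0, -0.0954], 0]]'

```text
time: 30.45
position: [0.5563, 0.0111, 0.2024]
ee_rot: [0.043, 0.999, 0.0, -0.002]
force: [0.4, 0.2, -1.3]
gripper_width: 0.0543
grasp_force: 64.0
```

```bash
python3 - <<'E'
from h import *
go([.557,.0112,.142],85.5)
E
```

```text
pos [0.5563 0.0111 0.2024] shift [-0.007  0.001  0.403] turn [ 0.    -0.003 -0.005] q6 -1.6 t 30.45 F [ 0.4  0.2 -1.3] w 0.0543 g 64.0
```

Call:
step_arm --commands '[[[-0.005, 0, 0.1], [0, 0, -0.005], 0], [[0, 0, 0.15], [0, 0, 0], 0], [[0, 0, 0.1], [0, 0, 0], 0], [[0, 0, 0.06], [0, 0, 0], 0], [[0, 0, 0.03], [0, 0, 0], 0], [[0, 0, 0.03], [0, 0, 0], 0], [[0, 0, 0.03], [0, 0, 0], 0], [[0, 0, 0.02], [0, 0, 0], 0]]'

```text
time: 31.25
position: [0.5588, 0.0109, 0.1274]
ee_rot: [0.042, 0.999, -0.0, 0.001]
force: [0.8, -0.1, 5.3]
gripper_width: 0.0543
grasp_force: 64.6
```

Call:
step_arm --commands '[[[0, 0, 0.015], [0, 0, 0], 0], [[0, 0, 0.015], [0, 0, 0], 0], [[0, 0, 0], [0, 0, 0], 0], [[0, 0, 0], [0, 0, 0], 0], [[0, 0, 0], [0, 0, 0], 0], [[0, 0, 0], [0, 0, 0], 0], [[0, 0, 0], [0, 0, 0], 0], [[0, 0, 0], [0, 0, 0], 0]]'

```text
time: 32.05
position: [0.5586, 0.0109, 0.1226]
ee_rot: [0.042, 0.999, -0.0, 0.0]
force: [2.1, -1.1, 5.8]
gripper_width: 0.0541
grasp_force: 64.6
```

Call:
step_arm --commands '[[[0, 0, 0.02], [0, 0, 0], 0], [[0, 0, 0.02], [0, 0, 0], 0], [[0, 0, 0.02], [0, 0, 0], 0], [[0, 0, 0.02], [0, 0, 0], 0], [[0, 0, 0.01], [0, 0, 0], 0], [[0, 0, 0], [0, 0, 0], 0], [[0, 0, 0], [0, 0, 0], 0], [[0, 0, 0], [0, 0, 0], 0]]'

```text
time: 32.85
position: [0.5582, 0.0109, 0.1088]
ee_rot: [0.042, 0.999, 0.0, -0.0]
force: [0.3, -1.1, 2.6]
gripper_width: 0.0545
grasp_force: 64.5
```

Call:
step_arm --commands '[[[0, 0, 0.01], [0, 0, 0], 0], [[0, 0, 0.008], [0, 0, 0], 0], [[0, 0, 0], [0, 0, 0], 0], [[0, 0, 0], [0, 0, 0], 0], [[0, 0, 0], [0, 0, 0], 100], [[0, 0, 0], [0, 0, 0], 100], [[0, 0, 0], [0, 0, 0], 100], [[0, 0, 0], [0, 0, 0], 100]]'

```text
time: 33.65
position: [0.558, 0.011, 0.1057]
ee_rot: [0.042, 0.999, 0.0, -0.0]
force: [-0.3, -0.1, -0.5]
gripper_width: 0.0852
grasp_force: 0.0
```

Call:
step_arm --commands '[[[0, 0, -0.1], [0, 0, 0], 100], [[0, 0, -0.3], [0, 0, 0], 100], [[0, 0, -0.3], [0, 0, 0], 100], [[0, -0.267, 0], [0, 0, 0], 100], [[0, -0.267, 0], [0, 0, 0], 100], [[0, -0.267, 0], [0, 0, 0], 100], [[0, 0, 0], [0, 0, 0], 100], [[0, 0, 0], [0, 0, 0], 100]]'

```text
time: 34.45
position: [0.5478, -0.1094, 0.2108]
ee_rot: [0.044, 0.999, 0.0, -0.0]
force: [0.3, 0.3, -0.4]
gripper_width: 0.0856
grasp_force: 0.0
```

```bash
python3 - <<'E'
from h import *
im=crop("top","cr7.png",200,150,180,100,4.4)
cass(im)
go([.4443,-.375,.15],7.7)
E
```

```text
[ 444.5 -374.2] [57.6 82.9] 8.6
[ 569.  -395.8] [82.  50.1] 89.1
pos [ 0.5479 -0.1085  0.2108] shift [ 0.536 -1.83   0.405] turn [ 0.    -0.001  0.86 ] q6 -1.82 t 34.5 F [0.8 0.1 0.3] w 0.0854 g 0.0
```

View pics/cr7.png

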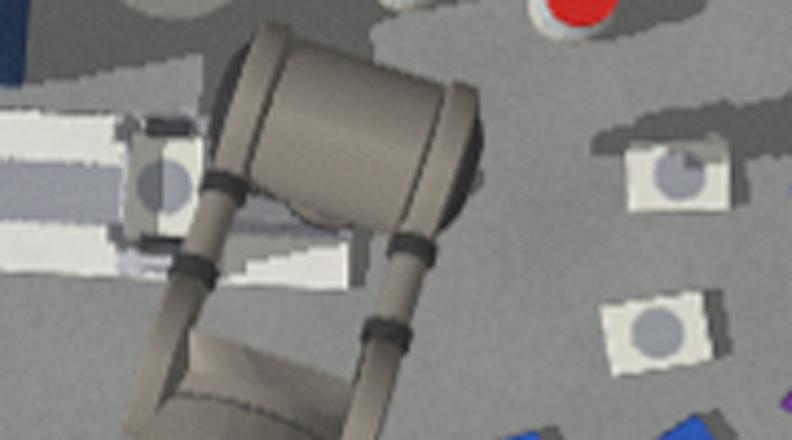

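cr7 shows the second cassette under both lips at (165,185), and C (680,177) and D (657,333) where they were. D is next.

Call:
step_arm --commands '[[[0.077, -0.261, 0], [0, 0, 0], 100], [[0.077, -0.261, 0], [0, 0, 0], 100], [[0.077, -0.261, 0], [0, 0, 0], 100], [[0.077, -0.261, 0], [0, 0, 0], 100], [[0.077, -0.261, 0], [0, 0, 0], 100], [[0.077, -0.261, 0], [0, 0, 0], 100], [[0.077, -0.264, 0], [0, 0, 0], 100], [[0, 0, 0.04], [0, 0, 0.0954], 100]]'

```text
time: 35.3
position: [0.4434, -0.3789, 0.2053]
ee_rot: [0.119, 0.993, -0.001, 0.0]
force: [0.2, 0.8, -0.3]
gripper_width: 0.0856
grasp_force: 0.0
```

Call:
step_arm --commands '[[[0, 0, 0.05], [0, 0, 0.0954], 100], [[0, 0, 0.05], [0, 0, 0.0954], 100], [[0, 0, 0.05], [0, 0, 0.0954], 100], [[0, 0, 0.05], [0, 0, 0.0954], 100], [[0, 0, 0.05], [0, 0, 0.0954], 100], [[0, 0, 0.05], [0, 0, 0.0954], 100], [[0, 0, 0.05], [0, 0, 0.0954], 100], [[0, 0, 0], [0, 0, 0.0954], 100]]'

```text
time: 36.1
position: [0.4448, -0.3735, 0.1513]
ee_rot: [0.658, 0.753, 0.0, -0.001]
force: [0.3, -0.2, 0.8]
gripper_width: 0.0854
grasp_force: 0.0
```

```bash
python3 - <<'E'
from h import *
go([.4443,-.375,-.002],7.7)
E
```

```text
pos [ 0.4448 -0.3735  0.1513] shift [-0.012 -0.003  1.022] turn [-0.001 -0.001 -0.001] q6 -0.96 t 36.1 F [ 0.3 -0.2  0.8] w 0.0854 g 0.0
```

Call:
step_arm --commands '[[[-0.008, -0.003, 0.15], [0, 0, 0], 100], [[0, 0, 0.25], [0, 0, 0], 100], [[0, 0, 0.25], [0, 0, 0], 100], [[0, 0, 0.17], [0, 0, 0], 100], [[0, 0, 0.1], [0, 0, 0], 100], [[0, 0, 0.06], [0, 0, 0], 100], [[0, 0, 0.045], [0, 0, 0], 100], [[0, 0, 0], [0, 0, 0], 100]]'

```text
time: 36.9
position: [0.4442, -0.3761, -0.0015]
ee_rot: [0.657, 0.754, 0.0, -0.0]
force: [0.2, 0.6, -0.4]
gripper_width: 0.0856
grasp_force: 0.0
```

Call:
step_arm --commands '[[[0, 0, 0], [0, 0, 0], 100], [[0, 0, 0], [0, 0, 0], 0], [[0, 0, 0], [0, 0, 0], 0], [[0, 0, 0], [0, 0, 0], 0], [[0, 0, 0], [0, 0, 0], 0], [[0, 0, 0], [0, 0, 0], 0], [[0, 0, 0], [0, 0, 0], 0], [[0, 0, 0], [0, 0, 0], 0]]'

```text
time: 37.7
position: [0.4444, -0.3772, -0.0002]
ee_rot: [0.657, 0.754, -0.0, 0.001]
force: [-0.7, 1.0, 6.2]
gripper_width: 0.0543
grasp_force: 64.5
```

Call:
step_arm --commands '[[[0, 0, -0.1], [0, 0, 0], 0], [[0, 0, -0.25], [0, 0, 0], 0], [[0, 0, -0.3], [0, 0, 0], 0], [[0, 0, -0.3], [0, 0, 0], 0], [[0, 0, -0.3], [0, 0, 0], 0], [[0, 0, -0.12], [0, 0, 0], 0], [[0, 0, 0], [0, 0, 0], 0], [[0, 0, 0], [0, 0, 0], 0]]'

```text
time: 38.5
position: [0.4436, -0.3763, 0.2035]
ee_rot: [0.657, 0.754, 0.0, -0.0]
force: [0.2, 1.0, -0.9]
gripper_width: 0.0543
grasp_force: 63.8
```

```bash
python3 - <<'E'
from h import *
go([.557,.0112,.20],85.5)
E
```

```text
pos [ 0.4436 -0.3763  0.2035] shift [2.456 1.102 0.025] turn [ 0.    -0.001 -0.863] q6 -0.97 t 38.5 F [ 0.2  1.  -0.9] w 0.0543 g 63.8
```

Call:
step_arm --commands '[[[0.273, 0.1225, 0], [0, 0, 0], 0], [[0.273, 0.1225, 0], [0, 0, 0], 0], [[0.273, 0.1225, 0], [0, 0, 0], 0], [[0.273, 0.1225, 0], [0, 0, 0], 0], [[0.273, 0.1225, 0], [0, 0, 0], 0], [[0.273, 0.1225, 0], [0, 0, 0], 0], [[0.273, 0.1225, 0], [0, 0, 0], 0], [[0.273, 0.1225, 0], [0, 0, 0], 0]]'

```text
time: 39.3
position: [0.5439, -0.0301, 0.2019]
ee_rot: [0.657, 0.754, -0.001, -0.002]
force: [1.5, -0.5, -1.2]
gripper_width: 0.0546
grasp_force: 63.8
```

Call:
step_arm --commands '[[[0.272, 0.1225, 0], [0, 0, 0], 0], [[0, 0, 0], [0, 0, -0.0954], 0], [[0, 0, 0], [0, 0, -0.0954], 0], [[0, 0, 0], [0, 0, -0.0954], 0], [[0, 0, 0], [0, 0, -0.0954], 0], [[0, 0, 0], [0, 0, -0.0954], 0], [[0, 0, 0], [0, 0, -0.0954], 0], [[0, 0, 0], [0, 0, -0.0954], 0]]'

```text
time: 40.1
position: [0.5563, 0.011, 0.2017]
ee_rot: [0.188, 0.982, -0.0, -0.002]
force: [-0.7, 0.1, -0.4]
gripper_width: 0.0547
grasp_force: 63.8
```

Call:
step_arm --commands '[[[0, 0, 0], [0, 0, -0.0954], 0], [[0, 0, 0], [0, 0, -0.0954], 0], [[0, 0, 0], [0, 0, 0], 0], [[0, 0, 0], [0, 0, 0], 0], [[0, 0, 0], [0, 0, 0], 0], [[0, 0, 0], [0, 0, 0], 0], [[0, 0, 0], [0, 0, 0], 0], [[0, 0, 0], [0, 0, 0], 0]]'

```text
time: 40.9
position: [0.5574, 0.0109, 0.2043]
ee_rot: [0.043, 0.999, 0.0, 0.0]
force: [-1.1, 0.6, 0.3]
gripper_width: 0.0545
grasp_force: 63.8
```

```bash
python3 - <<'E'
from h import *
go([.5585,.0112,.142],85.5)
E
```

```text
pos [0.5574 0.0109 0.2043] shift [-0.007  0.003  0.415] turn [ 0.     0.    -0.004] q6 -1.6 t 40.9 F [-1.1  0.6  0.3] w 0.0545 g 63.8
```

Call:
step_arm --commands '[[[-0.005, 0.001, 0.1], [0, 0, -0.003], 0], [[0, 0, 0.15], [0, 0, 0], 0], [[0, 0, 0.1], [0, 0, 0], 0], [[0, 0, 0.06], [0, 0, 0], 0], [[0, 0, 0.03], [0, 0, 0], 0], [[0, 0, 0.03], [0, 0, 0], 0], [[0, 0, 0.03], [0, 0, 0], 0], [[0, 0, 0], [0, 0, 0], 0]]'

```text
time: 41.7
position: [0.5593, 0.0108, 0.1307]
ee_rot: [0.04, 0.999, -0.0, 0.002]
force: [1.5, 0.2, 4.1]
gripper_width: 0.0548
grasp_force: 64.5
```

Call:
step_arm --commands '[[[0, 0, 0.015], [0, 0, 0], 0], [[0, 0, 0.015], [0, 0, 0], 0], [[0, 0, 0.015], [0, 0, 0], 0], [[0, 0, 0], [0, 0, 0], 0], [[0, 0, 0], [0, 0, 0], 0], [[0, 0, 0], [0, 0, 0], 0], [[0, 0, 0], [0, 0, 0], 0], [[0, 0, 0], [0, 0, 0], 0]]'

```text
time: 42.5
position: [0.5591, 0.0108, 0.1236]
ee_rot: [0.04, 0.999, -0.0, 0.001]
force: [2.1, -0.7, 5.7]
gripper_width: 0.0548
grasp_force: 64.6
```

Call:
step_arm --commands '[[[0, 0, 0.02], [0, 0, 0], 0], [[0, 0, 0.02], [0, 0, 0], 0], [[0, 0, 0.02], [0, 0, 0], 0], [[0, 0, 0.02], [0, 0, 0], 0], [[0, 0, 0.015], [0, 0, 0], 0], [[0, 0, 0.01], [0, 0, 0], 0], [[0, 0, 0.008], [0, 0, 0], 0], [[0, 0, 0], [0, 0, 0], 0]]'

```text
time: 43.3
position: [0.5583, 0.0109, 0.1056]
ee_rot: [0.04, 0.999, 0.0, 0.0]
force: [1.9, -0.4, 4.6]
gripper_width: 0.0547
grasp_force: 64.4
```

Call:
step_arm --commands '[[[0, 0, 0], [0, 0, 0], 0], [[0, 0, 0], [0, 0, 0], 0], [[0, 0, 0], [0, 0, 0], 0], [[0, 0, 0], [0, 0, 0], 0], [[0, 0, 0], [0, 0, 0], 0], [[0, 0, 0], [0, 0, 0], 0], [[0, 0, 0], [0, 0, 0], 0], [[0, 0, 0], [0, 0, 0], 0]]'

```text
time: 44.1
position: [0.5581, 0.0109, 0.1056]
ee_rot: [0.04, 0.999, 0.0, 0.0]
force: [2.4, -1.0, 3.7]
gripper_width: 0.0548
grasp_force: 64.4
```

Call:
step_arm --commands '[[[0, 0, 0], [0, 0, 0], 100], [[0, 0, 0], [0, 0, 0], 100], [[0, 0, 0], [0, 0, 0], 100], [[0, 0, 0], [0, 0, 0], 100], [[0, 0, -0.1], [0, 0, 0], 100], [[0, 0, -0.3], [0, 0, 0], 100], [[0, 0, -0.3], [0, 0, 0], 100], [[0, 0, 0], [0, 0, 0], 100]]'

```text
time: 44.9
position: [0.5611, 0.0107, 0.2169]
ee_rot: [0.04, 0.999, -0.0, 0.006]
force: [-0.3, 0.2, -0.4]
gripper_width: 0.0856
grasp_force: 0.0
```

Call:
step_arm --commands '[[[0, -0.267, 0], [0, 0, 0], 100], [[0, -0.267, 0], [0, 0, 0], 100], [[0, -0.267, 0], [0, 0, 0], 100], [[0, 0, 0], [0, 0, 0], 100], [[0, 0, 0], [0, 0, 0], 100], [[0, 0, 0], [0, 0, 0], 100], [[0, 0, 0], [0, 0, 0], 100], [[0, 0, 0], [0, 0, 0], 100]]'

```text
time: 45.7
position: [0.5486, -0.1077, 0.2106]
ee_rot: [0.039, 0.999, 0.0, -0.0]
force: [-0.0, 0.4, 0.2]
gripper_width: 0.0859
grasp_force: 0.0
```

```bash
python3 - <<'E'
from h import *
im=crop("top","cr8.png",200,150,180,100,4.4)
cass(im)
go([.571,-.397,.15],0.5)
E
```

```text
[ 567.2 -395.8] [82.1 53.6] 89.0
pos [ 0.5486 -0.1079  0.2106] shift [-0.3   -1.91   0.404] turn [ 0.    -0.     0.944] q6 -1.82 t 45.75 F [ 0.3 -1.3  0.4] w 0.0853 g 0.0
```

View pics/cr8.png

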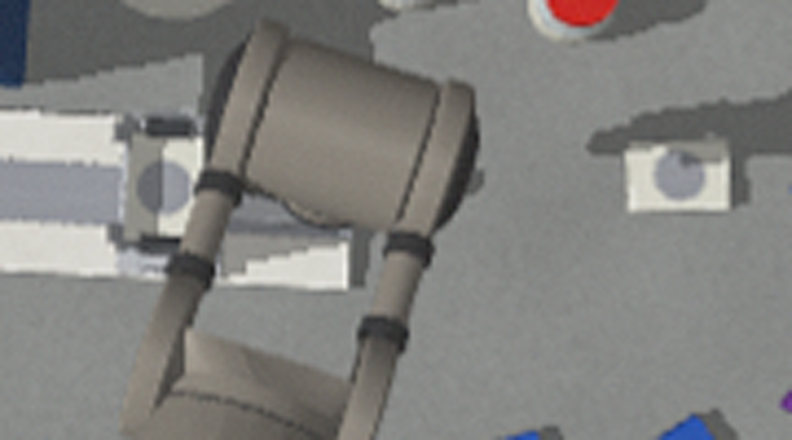

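cr8 shows the third cassette under the lips; C, at (680,177), is the last one.

Call:
step_arm --commands '[[[-0.043, -0.273, 0], [0, 0, 0], 100], [[-0.043, -0.273, 0], [0, 0, 0], 100], [[-0.043, -0.273, 0], [0, 0, 0], 100], [[-0.043, -0.273, 0], [0, 0, 0], 100], [[-0.043, -0.273, 0], [0, 0, 0], 100], [[-0.043, -0.273, 0], [0, 0, 0], 100], [[-0.043, -0.272, 0], [0, 0, 0], 100], [[0, 0, 0.04], [0, 0, 0.0954], 100]]'

```text
time: 46.55
position: [0.57, -0.4031, 0.2041]
ee_rot: [0.117, 0.993, -0.001, 0.001]
force: [-0.3, 1.4, -0.1]
gripper_width: 0.0854
grasp_force: 0.0
```

Call:
step_arm --commands '[[[0, 0, 0.05], [0, 0, 0.0954], 100], [[0, 0, 0.05], [0, 0, 0.0954], 100], [[0, 0, 0.05], [0, 0, 0.0954], 100], [[0, 0, 0.05], [0, 0, 0.0954], 100], [[0, 0, 0.05], [0, 0, 0.0954], 100], [[0, 0, 0.05], [0, 0, 0.0954], 100], [[0, 0, 0.05], [0, 0, 0.0954], 100], [[0, 0, 0], [0, 0, 0.0954], 100]]'

```text
time: 47.35
position: [0.5704, -0.397, 0.1505]
ee_rot: [0.657, 0.754, 0.0, -0.001]
force: [-0.5, 0.1, -0.2]
gripper_width: 0.0853
grasp_force: 0.0
```

Call:
step_arm --commands '[[[0, 0, 0], [0, 0, 0.08], 100], [[0, 0, 0], [0, 0, 0], 100], [[0, 0, 0], [0, 0, 0], 100], [[0, 0, 0], [0, 0, 0], 100], [[0, 0, 0], [0, 0, 0], 100], [[0, 0, 0], [0, 0, 0], 100], [[0, 0, 0], [0, 0, 0], 100], [[0, 0, 0], [0, 0, 0], 100]]'

```text
time: 48.15
position: [0.5705, -0.398, 0.1521]
ee_rot: [0.701, 0.713, 0.0, -0.0]
force: [0.5, 0.8, -0.1]
gripper_width: 0.0854
grasp_force: 0.0
```

```bash
python3 - <<'E'
from h import *
go([.571,-.3963,-.002],0)
E
```

```text
pos [ 0.5705 -0.398   0.1521] shift [0.011 0.003 1.027] turn [ 0.   -0.    0.01] q6 -0.74 t 48.15 F [ 0.5  0.8 -0.1] w 0.0854 g 0.0
```

Call:
step_arm --commands '[[[0.011, 0.003, 0.15], [0, 0, 0.008], 100], [[0, 0, 0.25], [0, 0, 0], 100], [[0, 0, 0.25], [0, 0, 0], 100], [[0, 0, 0.17], [0, 0, 0], 100], [[0, 0, 0.1], [0, 0, 0], 100], [[0, 0, 0.06], [0, 0, 0], 100], [[0, 0, 0.047], [0, 0, 0], 100], [[0, 0, 0], [0, 0, 0], 100]]'

```text
time: 48.95
position: [0.5711, -0.3965, -0.0019]
ee_rot: [0.706, 0.708, 0.0, 0.0]
force: [-0.9, 0.1, 0.4]
gripper_width: 0.0857
grasp_force: 0.0
```

Call:
step_arm --commands '[[[0, 0, 0], [0, 0, 0], 100], [[0, 0, 0], [0, 0, 0], 0], [[0, 0, 0], [0, 0, 0], 0], [[0, 0, 0], [0, 0, 0], 0], [[0, 0, 0], [0, 0, 0], 0], [[0, 0, 0], [0, 0, 0], 0], [[0, 0, 0], [0, 0, 0], 0], [[0, 0, 0], [0, 0, 0], 0]]'

```text
time: 49.75
position: [0.5716, -0.3968, -0.0007]
ee_rot: [0.706, 0.708, 0.0, 0.001]
force: [0.0, -0.0, 5.9]
gripper_width: 0.0545
grasp_force: 65.0
```

Call:
step_arm --commands '[[[0, 0, -0.1], [0, 0, 0], 0], [[0, 0, -0.25], [0, 0, 0], 0], [[0, 0, -0.3], [0, 0, 0], 0], [[0, 0, -0.3], [0, 0, 0], 0], [[0, 0, -0.3], [0, 0, 0], 0], [[0, 0, -0.12], [0, 0, 0], 0], [[0, 0, 0], [0, 0, 0], 0], [[0, 0, 0], [0, 0, 0], 0]]'

```text
time: 50.55
position: [0.5706, -0.396, 0.2029]
ee_rot: [0.706, 0.708, 0.0, -0.001]
force: [-0.7, -0.7, -1.8]
gripper_width: 0.0546
grasp_force: 64.4
```

```bash
python3 - <<'E'
from h import *
go([.557,.0112,.20],85.5)
E
```

```text
pos [ 0.5706 -0.396   0.2029] shift [ 2.715 -0.081  0.022] turn [-0.    -0.001 -0.948] q6 -0.72 t 50.55 F [-0.7 -0.7 -1.8] w 0.0546 g 64.4
```

Call:
step_arm --commands '[[[0.2715, -0.008, 0], [0, 0, 0], 0], [[0.2715, -0.008, 0], [0, 0, 0], 0], [[0.2715, -0.008, 0], [0, 0, 0], 0], [[0.2715, -0.008, 0], [0, 0, 0], 0], [[0.2715, -0.008, 0], [0, 0, 0], 0], [[0.2715, -0.008, 0], [0, 0, 0], 0], [[0.2715, -0.008, 0], [0, 0, 0], 0], [[0.2715, -0.008, 0], [0, 0, 0], 0]]'

```text
time: 51.35
position: [0.5586, -0.0687, 0.2011]
ee_rot: [0.706, 0.708, -0.001, -0.002]
force: [0.7, -0.2, -1.1]
gripper_width: 0.0545
grasp_force: 64.3
```

Call:
step_arm --commands '[[[0.2715, -0.008, 0], [0, 0, 0], 0], [[0.2715, -0.008, 0], [0, 0, 0], 0], [[0, 0, 0], [0, 0, -0.0948], 0], [[0, 0, 0], [0, 0, -0.0948], 0], [[0, 0, 0], [0, 0, -0.0948], 0], [[0, 0, 0], [0, 0, -0.0948], 0], [[0, 0, 0], [0, 0, -0.0948], 0], [[0, 0, 0], [0, 0, -0.0948], 0]]'

```text
time: 52.15
position: [0.5561, 0.011, 0.201]
ee_rot: [0.328, 0.945, -0.0, -0.002]
force: [-0.5, -0.3, -0.3]
gripper_width: 0.0545
grasp_force: 64.3
```

Call:
step_arm --commands '[[[0, 0, 0], [0, 0, -0.0948], 0], [[0, 0, 0], [0, 0, -0.0948], 0], [[0, 0, 0], [0, 0, -0.0948], 0], [[0, 0, 0], [0, 0, -0.0948], 0], [[0, 0, 0], [0, 0, 0], 0], [[0, 0, 0], [0, 0, 0], 0], [[0, 0, 0], [0, 0, 0], 0], [[0, 0, 0], [0, 0, 0], 0]]'

```text
time: 52.95
position: [0.5573, 0.0109, 0.2032]
ee_rot: [0.04, 0.999, 0.0, -0.0]
force: [-0.1, -1.1, -2.2]
gripper_width: 0.0549
grasp_force: 64.3
```

```bash
python3 - <<'E'
from h import *
go([.5578,.0112,.142],85.5)
E
```

```text
pos [0.5573 0.0109 0.2032] shift [-0.003  0.002  0.408] turn [ 0.    -0.    -0.001] q6 -1.61 t 52.95 F [-0.1 -1.1 -2.2] w 0.0549 g 64.3
```

Call:
step_arm --commands '[[[0, 0.001, 0.1], [0, 0, 0], 0], [[0, 0, 0.15], [0, 0, 0], 0], [[0, 0, 0.1], [0, 0, 0], 0], [[0, 0, 0.06], [0, 0, 0], 0], [[0, 0, 0.03], [0, 0, 0], 0], [[0, 0, 0.03], [0, 0, 0], 0], [[0, 0, 0.03], [0, 0, 0], 0], [[0, 0, 0], [0, 0, 0], 0]]'

```text
time: 53.75
position: [0.5581, 0.011, 0.1299]
ee_rot: [0.039, 0.999, 0.0, 0.001]
force: [-2.5, 0.6, 4.5]
gripper_width: 0.0543
grasp_force: 66.6
```

Call:
step_arm --commands '[[[0, 0, 0.015], [0, 0, 0], 0], [[0, 0, 0.015], [0, 0, 0], 0], [[0, 0, 0.01], [0, 0, 0], 0], [[0, 0, 0], [0, 0, 0], 0], [[0, 0, 0], [0, 0, 0], 0], [[0, 0, 0], [0, 0, 0], 0], [[0, 0, 0], [0, 0, 0], 0], [[0, 0, 0], [0, 0, 0], 0]]'

```text
time: 54.55
position: [0.5581, 0.011, 0.1238]
ee_rot: [0.039, 0.999, 0.0, 0.001]
force: [-2.1, 0.0, 5.6]
gripper_width: 0.0542
grasp_force: 66.6
```

Call:
step_arm --commands '[[[0, 0, 0.02], [0, 0, 0], 0], [[0, 0, 0.02], [0, 0, 0], 0], [[0, 0, 0.02], [0, 0, 0], 0], [[0, 0, 0.02], [0, 0, 0], 0], [[0, 0, 0.015], [0, 0, 0], 0], [[0, 0, 0.01], [0, 0, 0], 0], [[0, 0, 0.012], [0, 0, 0], 0], [[0, 0, 0], [0, 0, 0], 0]]'

```text
time: 55.35
position: [0.558, 0.011, 0.1052]
ee_rot: [0.039, 0.999, 0.0, 0.001]
force: [0.2, 1.1, 4.3]
gripper_width: 0.0541
grasp_force: 66.5
```

Call:
step_arm --commands '[[[0, 0, 0], [0, 0, 0], 0], [[0, 0, 0], [0, 0, 0], 0], [[0, 0, 0], [0, 0, 0], 0], [[0, 0, 0], [0, 0, 0], 0], [[0, 0, 0], [0, 0, 0], 0], [[0, 0, 0], [0, 0, 0], 0], [[0, 0, 0], [0, 0, 0], 0], [[0, 0, 0], [0, 0, 0], 0]]'

```text
time: 56.15
position: [0.5575, 0.011, 0.105]
ee_rot: [0.039, 0.999, -0.0, 0.0]
force: [2.2, 0.4, 3.5]
gripper_width: 0.0542
grasp_force: 66.5
```

Call:
step_arm --commands '[[[0, 0, 0], [0, 0, 0], 100], [[0, 0, 0], [0, 0, 0], 100], [[0, 0, 0], [0, 0, 0], 100], [[0, 0, 0], [0, 0, 0], 100], [[0, 0, -0.1], [0, 0, 0], 100], [[0, 0, -0.3], [0, 0, 0], 100], [[0, 0, -0.3], [0, 0, 0], 100], [[0, 0, 0], [0, 0, 0], 100]]'

```text
time: 56.95
position: [0.5605, 0.0107, 0.2163]
ee_rot: [0.039, 0.999, -0.0, 0.006]
force: [1.0, -0.5, 0.0]
gripper_width: 0.0854
grasp_force: 0.0
```

Call:
step_arm --commands '[[[0, -0.25, 0], [0, 0, 0], 100], [[0, -0.25, 0], [0, 0, 0], 100], [[0, -0.23, 0], [0, 0, 0], 100], [[0.27, 0, 0], [0, 0, 0], 100], [[0.27, 0, 0], [0, 0, 0], 100], [[0.27, 0, 0], [0, 0, 0], 100], [[0, 0, 0], [0, 0, 0.0954], 100], [[0, 0, 0], [0, 0, 0.0954], 100]]'

```text
time: 57.75
position: [0.4265, -0.0885, 0.2097]
ee_rot: [0.191, 0.982, 0.0, -0.0]
force: [0.3, -0.2, -0.1]
gripper_width: 0.0853
grasp_force: 0.0
```

Call:
step_arm --commands '[[[0, 0, 0], [0, 0, 0.0954], 100], [[0, 0, 0], [0, 0, 0.0954], 100], [[0, 0, 0], [0, 0, 0.0954], 100], [[0, 0, 0], [0, 0, 0.0954], 100], [[0, 0, 0], [0, 0, 0.0954], 100], [[0, 0, 0], [0, 0, 0.0954], 100], [[0, 0, 0], [0, 0, 0.0954], 100], [[0, 0, 0], [0, 0, 0.0954], 100]]'

```text
time: 58.55
position: [0.4274, -0.0885, 0.2093]
ee_rot: [0.711, 0.703, -0.0, -0.001]
force: [0.7, 0.2, 0.2]
gripper_width: 0.0853
grasp_force: 0.0
```

```bash
python3 - <<'E'
from h import *
im=crop("top","cr9.png",200,160,110,80,7)
go([.5495,-.0995,.077],-4.2)
E
```

```text
pos [ 0.4274 -0.0885  0.2094] shift [-0.058  0.816  0.882] turn [-0.001 -0.     0.034] q6 -0.36 t 58.6 F [-0.6  0.  -0.4] w 0.0852 g 0.0
```

View pics/cr9.png

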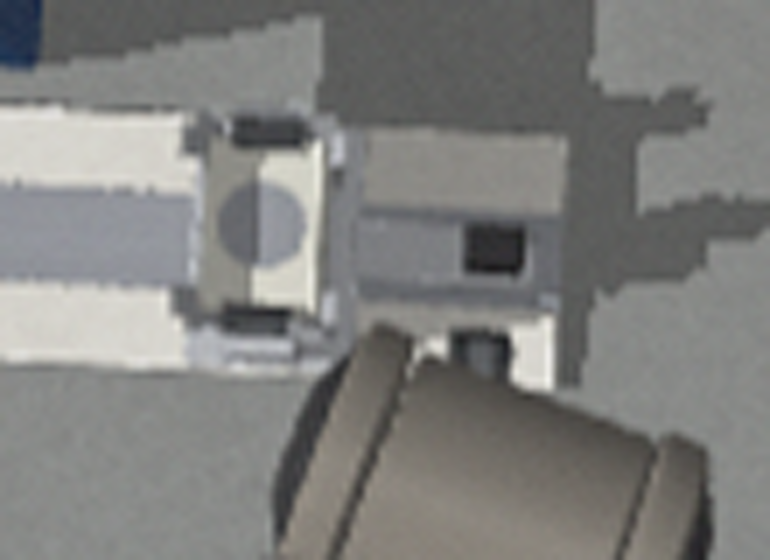

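cr9 shows the full magazine: the top cassette lies flat at (262,225) with both lips over its ends. The handle is at (495,248), as before. I'll grip it.

Call:
step_arm --commands '[[[0, 0, 0], [0, 0, 0.034], 100], [[-0.055, 0.2, 0], [0, 0, 0], 100], [[0, 0.2, 0], [0, 0, 0], 100], [[0, 0.2, 0], [0, 0, 0], 100], [[0, 0.216, 0], [0, 0, 0], 100], [[0, 0, 0], [0, 0, 0], 100], [[0, 0, 0], [0, 0, 0], 100], [[0, 0, 0], [0, 0, 0], 100]]'

```text
time: 59.4
position: [0.5484, -0.104, 0.2096]
ee_rot: [0.727, 0.686, -0.0, -0.001]
force: [-1.2, 0.6, -0.1]
gripper_width: 0.0856
grasp_force: 0.0
```

Call:
step_arm --commands '[[[0, 0, 0.25], [0, 0, 0], 100], [[0, 0, 0.25], [0, 0, 0], 100], [[0, 0, 0.2], [0, 0, 0], 100], [[0, 0, 0.12], [0, 0, 0], 100], [[0, 0, 0.06], [0, 0, 0], 100], [[0, 0, 0], [0, 0, 0], 100], [[0, 0, 0], [0, 0, 0], 100], [[0, 0, 0], [0, 0, 0], 100]]'

```text
time: 60.2
position: [0.5503, -0.1044, 0.0794]
ee_rot: [0.728, 0.686, 0.001, 0.001]
force: [0.9, 0.0, 0.3]
gripper_width: 0.0854
grasp_force: 0.0
```

Call:
step_arm --commands '[[[0, 0, 0], [0, 0, 0], 0], [[0, 0, 0], [0, 0, 0], 0], [[0, 0, 0], [0, 0, 0], 0], [[0, 0, 0], [0, 0, 0], 0], [[0, 0, 0], [0, 0, 0], 0], [[0, 0, 0], [0, 0, 0], 0], [[0, 0, 0], [0, 0, 0], 0], [[0, 0, 0], [0, 0, 0], 0]]'

```text
time: 61.0
position: [0.5503, -0.1042, 0.0783]
ee_rot: [0.728, 0.686, 0.001, 0.001]
force: [4.9, -0.4, 1.4]
gripper_width: 0.0191
grasp_force: 60.2
```

Call:
step_arm --commands '[[[0.05, 0.001, 0], [0, 0, 0], 0], [[0.1, 0.001, 0], [0, 0, 0], 0], [[0.1, 0.001, 0], [0, 0, 0], 0], [[0.1, 0.002, 0], [0, 0, 0], 0], [[0.1, 0.001, 0], [0, 0, 0], 0], [[0.1, 0.001, 0], [0, 0, 0], 0], [[0.1, 0.002, 0], [0, 0, 0], 0], [[0.1, 0.001, 0], [0, 0, 0], 0]]'

```text
time: 61.8
position: [0.5585, 0.0075, 0.0783]
ee_rot: [0.728, 0.686, 0.0, 0.001]
force: [4.5, -4.4, 0.6]
gripper_width: 0.019
grasp_force: 60.1
```

Call:
step_arm --commands '[[[0.1, 0.001, 0], [0, 0, 0], 0], [[0.08, 0.001, 0], [0, 0, 0], 0], [[0.06, 0.001, 0], [0, 0, 0], 0], [[0.04, 0.001, 0], [0, 0, 0], 0], [[0.04, 0, 0], [0, 0, 0], 0], [[0.03, 0, 0], [0, 0, 0], 0], [[0, 0, 0], [0, 0, 0], 0], [[0, 0, 0], [0, 0, 0], 0]]'

```text
time: 62.6
position: [0.5624, 0.0606, 0.0783]
ee_rot: [0.728, 0.686, 0.001, 0.001]
force: [6.1, 1.7, 1.4]
gripper_width: 0.0194
grasp_force: 60.1
```

Call:
step_arm --commands '[[[0.02, 0, 0], [0, 0, 0], 0], [[0.02, 0, 0], [0, 0, 0], 0], [[0.02, 0, 0], [0, 0, 0], 0], [[0, 0, 0], [0, 0, 0], 0], [[0, 0, 0], [0, 0, 0], 0], [[0, 0, 0], [0, 0, 0], 0], [[0, 0, 0], [0, 0, 0], 0], [[0, 0, 0], [0, 0, 0], 0]]'

```text
time: 63.4
position: [0.5627, 0.0651, 0.0784]
ee_rot: [0.728, 0.686, -0.002, 0.003]
force: [3.3, -17.5, 1.2]
gripper_width: 0.0193
grasp_force: 60.3
```

Call:
step_arm --commands '[[[0.02, 0, 0], [0, 0, 0], 0], [[0.015, 0, 0], [0, 0, 0], 0], [[0, 0, 0], [0, 0, 0], 0], [[0, 0, 0], [0, 0, 0], 0], [[0, 0, 0], [0, 0, 0], 0], [[0, 0, 0], [0, 0, 0], 0], [[0, 0, 0], [0, 0, 0], 0], [[0, 0, 0], [0, 0, 0], 0]]'

```text
time: 64.2
position: [0.5627, 0.0654, 0.0783]
ee_rot: [0.728, 0.686, -0.005, 0.005]
force: [0.9, -39.9, 3.3]
gripper_width: 0.0188
grasp_force: 60.7
```

The carriage has travelled 170 mm and is against its home stop at 40 N. I'll ease off, release and back away.

Call:
step_arm --commands '[[[-0.02, 0, 0], [0, 0, 0], 0], [[-0.01, 0, 0], [0, 0, 0], 0], [[0, 0, 0], [0, 0, 0], 100], [[0, 0, 0], [0, 0, 0], 100], [[0, 0, 0], [0, 0, 0], 100], [[0, 0, 0], [0, 0, 0], 100], [[0, 0, -0.15], [0, 0, 0], 100], [[0, 0, -0.25], [0, 0, 0], 100]]'

```text
time: 65.0
position: [0.56, 0.0706, 0.1362]
ee_rot: [0.727, 0.686, -0.002, -0.002]
force: [0.6, 0.1, -0.5]
gripper_width: 0.0854
grasp_force: 0.0
```

Call:
step_arm --commands '[[[-0.1, 0, -0.25], [0, 0, 0], 100], [[-0.25, -0.1, -0.1], [0, 0, 0], 100], [[-0.2, -0.25, 0], [0, 0, 0], 100], [[-0.2, -0.25, 0], [0, 0, 0], 100], [[-0.2, -0.25, 0], [0, 0, 0], 100], [[0, 0, 0], [0, 0, 0], 100], [[0, 0, 0], [0, 0, 0], 100], [[0, 0, 0], [0, 0, 0], 100]]'

```text
time: 65.8
position: [0.4272, -0.0642, 0.1908]
ee_rot: [0.727, 0.686, 0.0, 0.0]
force: [0.6, 0.5, 0.4]
gripper_width: 0.0851
grasp_force: 0.0
```

```bash
python3 - <<'E'
from h import *
im=crop("top","cr10.png",90,95,310,190,2.5)
print(get_state()["time"])
E
```

```text
65.85
```

View pics/cr10.png

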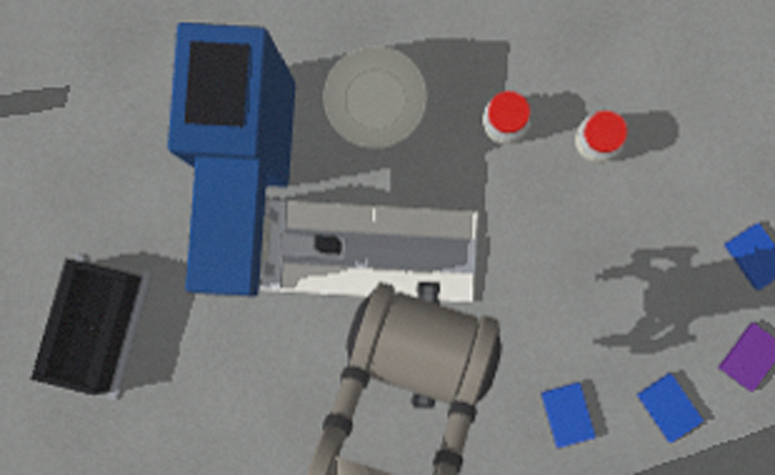

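The carriage is home with its handle at (328,244), no cassettes are left on the bench, and the jars and dish haven't been touched. One numeric check of the handle position, then I'll hand in.

```bash
python3 - <<'E'
from h import *
y=world("top",[[220.9,192.2]],.107)[0];print(y)
if y[1]>.064: print(finish_job())
E
```

```text
[0.56085382 0.06704414 0.107     ]
the job is handed in; nothing more can be done
None
```

The job is handed in at about 66 s: all four cassettes are pressed in under the lips, and the loaded carriage is pushed home to its stop. The isolator paddle is at ON; I felt it with a push that could only move it towards ON, so I can't say which way it leaned at the start. The jars and dish were left alone.

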